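# Find and note the slip angle of a tin on a hinged chute

## Task

Find the angle at which the plain steel tin slips: raise the hinged chute slowly by its orange side rod until the plain tin slides down to the foot stop, and stop raising at once, so that the green rubber-footed tin beside it stays put. Leave the chute standing at that angle and note it on the scale by sliding the red prop along its track, gently and without forcing it, until the cap on its tower bears snugly against the underside of the chute; then let go, with prop and chute left in contact. Do not touch the tins, lower the chute or disturb the other things on the table.

Things in the scene. Friction and masses are not known exactly. Their poses are not given: they have to be found in the camera images.
- tester: white base plate fixed to the table, 590 x 170 x 10 mm. Origin on the table straight below the hinge axis, mid-width; x along the track to the chute's free end (plate from -50 to 540 mm), y to the orange rod's side, z up. Hinge axis at z = 60 mm, parallel to y. Two rails 10 mm high, 44 mm apart, guide the prop along the centre line, x = 70 to 520 mm; scale marks beside them.
- chute_bed (a point): on the hinge axis, mid-width of the chute, turning with it: x up the chute, y along the hinge axis to the rod's side. The chute is an aluminium plate 290 x 130 mm; flat underside at z = 0, top at z = 6 mm, 8 mm lips at the sides and centre making two lanes, a blue foot stop (uphill face at x = 26 mm). A tin at the stop stands at x = 47 mm.
- chute (a joint): angle of the chute above horizontal, rad; 0 level (start), 0.8 at most. The hinge is stiff (about 2 N m of friction), so the chute stays where it is left; raising it takes 8 to 16 N upward at the rod.
- rod_grip (a point): place to grip the orange rod, moving with the chute: round, 10 mm thick, parallel to the hinge axis, sticking out 70 mm sideways near the chute's free end, 18 mm knob at its tip. The point is on the rod's axis, at x = 255, y = 104, z = 3 mm of chute_bed, 39 mm out from the chute's edge.
- plain_tin: plain steel tin, 42 mm across, 45 mm tall, about 0.12 kg, in either lane of the chute, 165 to 185 mm from the hinge axis. Origin at the centre of its underside, z up. It slips at a chute angle somewhere between 0.36 and 0.56 rad; which is not known.
- rubber_tin: tin of the same size with a green band and top and a black rubber foot, in the other lane. Origin at the centre of its underside. It slips at an angle 0.075 to 0.1 rad steeper than the plain one, and so shows when the chute was tilted too far.
- prop: red loose prop, about 0.5 kg, in the track: foot 185 x 40 x 14 mm, at its front end a tower 40 mm wide, 18 mm thick, 134 mm high. Origin on the underside below the tower's front face, which looks to the hinge; x runs back along the foot, z up. Underside 10 mm above the table. Sliding it takes 2 to 9 N. Pressure on the chute above 10 N counts as forcing; it gets there within 2 mm of first touch.
- prop_grip (a point): centre of the black upright grip on the rear of the prop's foot: 24 x 24 mm in plan, from 14 to 70 mm above the prop's underside; this point is 160 mm behind the tower's front face and 50 mm above the underside.
- squash_half: half a green squash, cut face up, 150 mm across, 70 mm high, on the paper at the left; origin at its underside.
- jar: amber glass jar with a yellow cap, 70 mm across, 90 mm high; origin at its underside.
- beaker: clear open beaker, 70 mm across, 90 mm high, on the table at the robot's right; origin at its underside.
- peeler: peeler with a yellow handle, 125 mm long, 14 mm high, lying left of the tester, near the robot.
- spare_tin: tin with a yellow band, 42 mm across, 45 mm high, standing on the table between robot and tester at the right; origin at its underside.
- prop_cap (a point): middle of the tower's front face at the top of its red part, 134 mm over the prop's underside. Above it sits a dark steel cap as wide and thick as the tower, on a screw: the cap's top is 12 to 19 mm above this point, set differently each time and not measured. Its upper front edge is what meets the chute's flat underside, 96 to 103 mm higher than the hinge axis.
There are look-alikes about, which are no part of the job. Leave any turquoise look-alike of the prop alone.

How it is judged:
By the outcome, as a careful person would: the job done as asked, in the order asked, and still so for the second after the job is handed in, with the robot touching nothing.
It also fails if it takes over 72 s, if anything falls off the work surface, if the arm or the gripper's body presses on something with over 40 N, if the wrist force passes 120 N, or if a joint passes its speed limit or range.

## Robot

A 6-joint arm with a two-finger parallel gripper is mounted at the origin on the work surface. World frame = base frame: x ahead of the robot, y to its left, z up, the work surface at z = 0. Lengths are in m, angles in degrees, forces in N, time in s.
With the tool pointing down it reaches from about 0.25 to 0.8 m from the base axis. Payload 8.5 kg.
Tool frame: the origin (TCP) lies between the finger pads; the fingertips stand 8 mm ahead of it and the grasp point (between the pads) lies 11 mm behind it (env.tip_reach is the distance from the TCP to the fingertips, in m); z points along the fingers, y is the line along which they close (so a half turn about z gives the same grasp; the last joint's range is limited). The gripper opens to 85 mm and grips with 20 to 120 N. Pads are 22 mm wide; open, the fingers measure 114 mm over their backs; the gripper's body (76 mm by 85 mm) begins 54 mm behind the grasp point. The pads swing forward as they close: fully open they stand 13 mm farther back than shut.
Start: joints at [-70.646, 13.648, -0.773, 75.585, 0, 90], TCP at [0.174, -0.495, 0.204] pointing down, gripper open.
Joint ranges: [-152.45, 152.45], [-59.26, 108.67], [-65.41, 83.53], [-104.44, 129.93], [-82.83, 76.93], [-180, 180]. Speed limits (degrees/s): [127.2, 127.2, 159.86, 180, 180, 180].

## Interface

Orientations are given as a 3x3 rotation matrix whose columns are the frame's x, y, z axes.
In Python, from station import env gives the robot as it stands.
- The arm moves only by the shell command python3 -m jog 'ROWS' [FORCE]. ROWS is text: rows parted by semicolons, each of 7 numbers parted by spaces: the shift along the tool's x, y, z in m, then the turn, a rotation vector about the tool's x, y, z in rad, then the opening, from -1 (shut) to 1 (fully open). A call has 1 to 8 rows; each row is the pose to reach, as a shift and turn from the pose commanded when the call began, along the tool's axes at that moment; what a row does not reach only later rows make up. A row lasts 1/12 s, in which the tool goes at most 41.7 mm and 7.16 degrees, less where a joint would pass 70% of its speed; a pose out of reach is approached as far as the arm can. A call with a gripper value outside its range is refused whole. The fingers move at their own pace and stop on an object; FORCE is the grip in N (left out, the last holds). Time passes only in rows, so rows that repeat a pose let the fingers close. It gives the time, the measured TCP pose, the force, the opening and the grip force at its end, in the units of the state.
- env.state(): the state, without advancing time (a new reading comes with each control period).
- env.read_camera(name): name is "side" or "top"; returns the picture (400x640x3 uint8, red, green, blue); there is no depth.
- env.camera_info(name): a dict with "camera_matrix" (3x3 intrinsics, pixels), "k1" (the pictures are not rectified: a ray, as slopes to the right and down, at radius r is drawn at 1 + k1 r^2 times it, then the intrinsics apply), "rvec" (rotation vector, rad) and "tvec" (3), from world to camera coordinates, as OpenCV has them. Camera axes: x right, y down, z forward; pixel columns grow to the right and rows downward; lengths in m; the calibration is good to about 2 mm. A picture is of the moment at which its call begins. camera_info takes no time and is no camera call.
- env.hand_in(): hands the job in; it is judged then, once.
The state is a dict: "time": time; "joints": joint angles; "qvel": joint speeds; "joint_torque": joint torques, N m; "position": TCP position; "tcp_rot": TCP orientation; "force": force on the tool from outside, world axes, zero at the start; "wrist_torque": the same for the moment, N m; "gripper_width": finger opening in m; "grasp_force": force on a finger pad.
Only numpy, scipy, OpenCV 4.12 (cv2) and the standard library are available. Lean on these libraries where they do the work, as an engineer would, in place of code of your own. Each camera call takes 0.05 s, during which the arm holds its last target. There are 200 camera calls.

## Working session

There is one attempt and no reset: what is moved stays moved. The work goes in short steps, Python scripts to look and compute and a shell command to move; the robot and the scene stay as the last step left them, time stands still between calls to the robot, and variables do not carry over. Pictures are saved under pics/ and viewed, at most 10 in all, crops included, and the job is handed in when it is done.

```bash
ls; mkdir -p pics; python3 - <<'E'
from station import env
import cv2,numpy as np
for n in("side","top"):
    im=env.read_camera(n); cv2.imwrite(f"pics/{n}0.png",im[:,:,::-1]); i=env.camera_info(n); print(n,i)
    R=cv2.Rodrigues(np.array(i["rvec"],float))[0]; print("cam pos",-R.T@np.array(i["tvec"]).ravel())
s=env.state(); print(s, env.tip_reach)
E
```

```text
pics
side {'camera_matrix': array([[499.50295122,   0.        , 321.2368615 ],
       [  0.        , 499.50295122, 197.9234705 ],
       [  0.        ,   0.        ,   1.        ]]), 'k1': -0.08991577569133523, 'rvec': array([ 0.23899251, -2.89656171,  1.05214728]), 'tvec': array([0.55526362, 0.15304968, 1.49709797])}
cam pos [0.41772816 0.92282164 1.24376349]
top {'camera_matrix': array([[418.86857209,   0.        , 322.95908381],
       [  0.        , 418.86857209, 194.11836836],
       [  0.        ,   0.        ,   1.        ]]), 'k1': -0.02211448069680694, 'rvec': array([ 2.15158399, -2.13874293,  0.19484068]), 'tvec': array([9.32984975e-04, 5.73922471e-01, 1.03360978e+00])}
cam pos [0.39905157 0.02398619 1.11261833]
{'time': 0.1, 'joints': array([-7.06457000e+01,  1.36780689e+01, -8.12651179e-01,  7.55838705e+01,
       -2.78313863e-04,  9.00004299e+01]), 'qvel': array([ 0.05744856, -0.05206215,  0.05237767,  0.01028013,  0.04231212,
        0.03790453]), 'joint_torque': array([-1.08229469e-03, -5.39721715e+01,  3.46996987e+01,  1.34652542e-02,
       -1.09416974e-04, -3.35007222e-06]), 'position': array([ 0.17385204, -0.49494419,  0.20383324]), 'tcp_rot': array([[ 9.43489780e-01,  3.31401336e-01, -4.36027991e-04],
       [ 3.31401623e-01, -9.43488982e-01,  1.22667081e-03],
       [-4.86725826e-06, -1.30185176e-03, -9.99999153e-01]]), 'force': array([-0.23124129,  0.79129854,  0.23996471]), 'wrist_torque': array([-0.03326481, -0.02082503,  0.01436995]), 'grasp_force': 0.0, 'gripper_width': 0.08531952410110176} 0.008
```

View pics/side0.png

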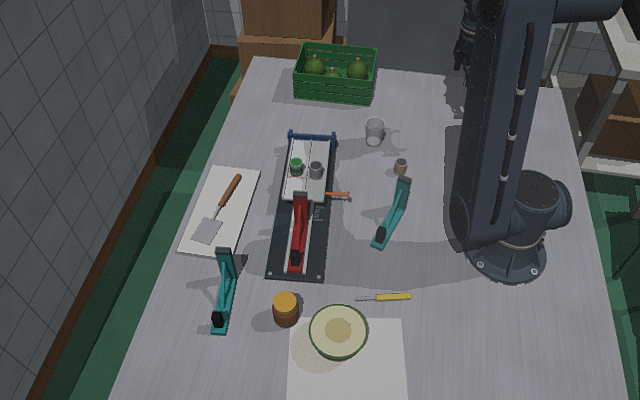

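View pics/top0.png

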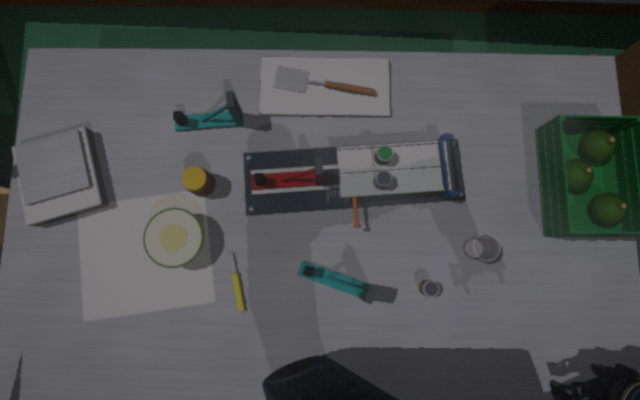

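```bash
cat > h.py <<'E'
import numpy as np,cv2
from station import env
def cam(n):
    i=env.camera_info(n); R=cv2.Rodrigues(np.array(i["rvec"],float))[0]; t=np.array(i["tvec"],float).ravel()
    return np.array(i["camera_matrix"]),i["k1"],R,t
def ray(n,uv):
    K,k,R,t=cam(n)
    p=cv2.undistortPoints(np.array([[uv]],float),K,np.array([k,0,0,0,0.]))[0,0]
    d=R.T@np.array([p[0],p[1],1]); return -R.T@t,d/np.linalg.norm(d)
def plane(n,uv,z):
    c,d=ray(n,uv); return c+d*(z-c[2])/d[2]
def tri(a,b):
    (c1,d1),(c2,d2)=ray("top",a),ray("side",b)
    s=np.linalg.lstsq(np.c_[d1,-d2],c2-c1,rcond=None)[0]
    p,q=c1+s[0]*d1,c2+s[1]*d2; return (p+q)/2,np.linalg.norm(p-q)
def proj(n,P):
    K,k,R,t=cam(n); return cv2.projectPoints(np.atleast_2d(P).astype(float),cv2.Rodrigues(R)[0],t,K,np.array([k,0,0,0,0.]))[0][:,0]
E
python3 - <<'E'
import cv2,numpy as np
t=cv2.imread("pics/top0.png")[128:222,238:472]; s=cv2.imread("pics/side0.png")[125:285,260:360]
t=cv2.convertScaleAbs(cv2.resize(t,None,fx=3.4,fy=3.4,interpolation=2),alpha=1.5); cv2.imwrite("pics/tc.png",t)
s=cv2.rotate(cv2.convertScaleAbs(cv2.resize(s,None,fx=4.5,fy=4.5,interpolation=2),alpha=1.4),0); cv2.imwrite("pics/sc.png",s); print(t.shape,s.shape)
E
```

```text
(320, 796, 3) (450, 720, 3)
```

View pics/tc.png

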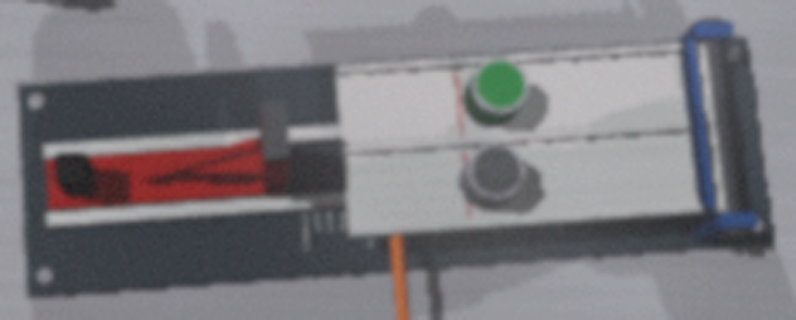

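View pics/sc.png

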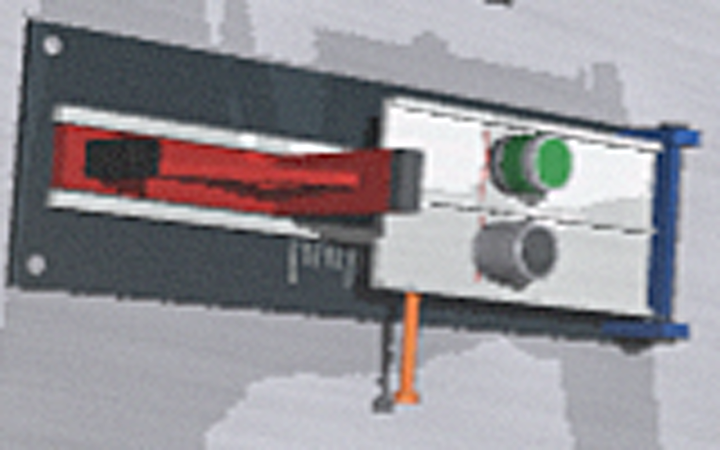

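```bash
cat >> h.py <<'E'
T=lambda u,v:(u/3.4+238-.35,v/3.4+128-.35)
S=lambda u,v:(v/4.5+260-.4,(719-u)/4.5+125-.4)
E
python3 - <<'E'
from h import *
A=np.array([[.54,-.085],[.54,.085],[-.05,-.085],[-.05,.085]])
W=[plane("top",T(*p),.01)[:2] for p in[(20,87),(30,296),(745,38),(773,246)]]
B=[plane("side",S(*p),.01)[:2] for p in[(28,18),(8,287)]]
W=np.array(W);print(W.round(4),np.round(B,4))
ca,cw=A.mean(0),W.mean(0);H=(A-ca).T@(W-cw);U,s,V=np.linalg.svd(H);R=(U@V).T
o=cw-R@ca;print("o",o,"yaw",np.degrees(np.arctan2(R[1,0],R[0,0])),"res",(A@R.T+o-W).round(4).tolist(),s.sum()/((A-ca)**2).sum())
P=lambda p:np.r_[R@np.array(p[:2])+o,p[2]]
print("rodgrip pred",P((.255,.104,.063)),"knob end",P((.255,.135,.063)))
# rod: triangulate base at chute edge and tip by orange mask
for n in("top","side"):
    im=cv2.cvtColor(cv2.imread(f"pics/{n}0.png"),cv2.COLOR_BGR2HSV)
    m=cv2.inRange(im,(5,140,110),(16,255,255)); k,l,st,c=cv2.connectedComponentsWithStats(m)
    for j in range(1,k):
        if st[j,4]>25: print(n,st[j],c[j])
    for q in [(.255,.07,.063),(.255,.104,.063),(.255,.135,.063)]:print(proj(n,P(q)))
for nm,a,b in[("grip",T(75,175),S(122,158)),("capfront",T(287,175),S(405,180)),("tin",T(497,172),S(537,250)),("green",T(500,87),S(555,162))]:
    p,e=tri(a,b); print(nm,p,e,"tester",R.T@(p[:2]-o))
np.savez("tester.npz",R=R,o=o)
E
```

```text
[[ 0.6903  0.219 ]
 [ 0.5233  0.2054]
 [ 0.7369 -0.3639]
 [ 0.5668 -0.378 ]] [[0.6921 0.2247]
 [0.522  0.2106]]
o [ 0.64829314 -0.32365818] yaw 94.43734796538953 res [[0.0009, 0.0023], [-0.0016, 0.0028], [0.0, -0.003], [0.0006, -0.0021]] 0.9915881971479162
rodgrip pred [ 0.5248758 -0.0774689  0.063    ] knob end [ 0.49396872 -0.07986734  0.063     ]
top [354 198   4  28  41] [355.09756098 212.95121951]
[[354.24904007 199.19598407]]
[[355.39022545 212.47303634]]
[[356.43956948 224.69578651]]
side [325 192  24   5  62] [336.77419355 193.58064516]
[[326.49420475 193.0076035 ]]
[[337.41292061 193.75493324]]
[[347.38585715 194.43792771]]
grip [0.61122371 0.1674827  0.05247345] 0.000729370272421548 tester [ 0.49253673 -0.00104073]
capfront [0.61081704 0.00802948 0.13634137] 0.03042663556208844 tester [0.33359293 0.01170145]
tin [ 0.60525426 -0.14364889  0.10900749] 0.0019282542189308731 tester [0.18279959 0.02898275]
green [ 0.66775193 -0.14642924  0.11317191] 0.0027401025093055018 tester [ 0.17519219 -0.03311248]
```

Both pictures show the tester lying with its hinge to the robot's right (top px ~450,165), the orange rod pointing toward the robot (355,212), the red prop's grip at about (260,179), plain tin in the rod-side lane, green one in the far lane. First to a point above the rod.

```bash
cat >> h.py <<'E'
Z=np.load("tester.npz") if __import__("os").path.exists("tester.npz") else None
def P(p): return np.r_[Z["R"]@np.array(p[:2])+Z["o"],p[2]]
def delta(p,s=None):
    """tool-axes shift and turn from the measured pose to TCP at p, tool down, y along -tester x"""
    s=s or env.state(); R=s["tcp_rot"]; tx=np.r_[Z["R"][:,0],0]; y=-tx; z=np.array([0,0,-1.]); x=np.cross(y,z)
    D=R.T@np.c_[x,y,z]; rv=cv2.Rodrigues(D)[0].ravel()
    print("t %.2f pos"%s["time"],s["position"].round(4),"F",s["force"].round(2),"w %.4f g %.1f"%(s["gripper_width"],s["grasp_force"]))
    print(" delta",(R.T@(np.array(p)-s["position"])).round(4),"turn",rv.round(3))
E
python3 -c "
from h import *
delta(np.r_[P((.255,.104,0))[:2],.16])"
python3 -m jog '0.47 -0.28 0.01 0 0 0.26 1;0.47 -0.28 0.01 0 0 0.26 1;0.47 -0.28 0.01 0 0 0.26 1;0.47 -0.28 0.01 0 0 0.26 1;0.47 -0.28 0.01 0 0 0.26 1;0.47 -0.28 0.01 0 0 0.26 1;0.47 -0.28 0.01 0 0 0.26 1;0.47 -0.28 0.01 0 0 0.26 1'
python3 -c "
from h import *
delta(np.r_[P((.255,.104,0))[:2],.16])"
```

```text
t 0.10 pos [ 0.1739 -0.4949  0.2038] F [-0.23  0.79  0.24] w 0.0853 g 0.0
 delta [ 0.4695 -0.2775  0.0442] turn [-0.001  0.     0.26 ]
time: 0.77
position: [0.3843, -0.2425, 0.1983]
tcp_rot: [[0.997, 0.077, -0.0], [0.077, -0.997, 0.0], [-0.0, -0.0, -1.0]]
force: [0.5, -1.1, 0.6]
gripper_width: 0.0855
grasp_force: 0.0
t 0.77 pos [ 0.3843 -0.2425  0.1983] F [ 0.54 -1.1   0.55] w 0.0855 g 0.0
 delta [ 0.1529 -0.1536  0.0383] turn [-0.  0.  0.]
```

```bash
python3 -m jog '0.153 -0.154 0.02 0 0 0 1;0.153 -0.154 0.02 0 0 0 1;0.153 -0.154 0.02 0 0 0 1;0.153 -0.154 0.02 0 0 0 1;0.153 -0.154 0.02 0 0 0 1;0.153 -0.154 0.038 0 0 0 1;0.153 -0.154 0.038 0 0 0 1;0.153 -0.154 0.038 0 0 0 1' >/dev/null
python3 -c "
from h import *
delta(np.r_[P((.255,.104,0))[:2],.052])
for n in('top','side'): cv2.imwrite(f'pics/{n}1.png',env.read_camera(n)[:,:,::-1])
a=cv2.imread('pics/top1.png')[120:260,300:420]; b=cv2.imread('pics/side1.png')[120:260,280:420]
cv2.imwrite('pics/c1.png',cv2.convertScaleAbs(cv2.hconcat([cv2.resize(a,(350,408)),cv2.resize(b,(408,408))]),alpha=1.4))"
```

```text
t 1.43 pos [ 0.5234 -0.0782  0.1593] F [ 0.3  -0.5   0.53] w 0.0854 g 0.0
 delta [ 0.0019 -0.0005  0.1073] turn [-0.001  0.003  0.002]
```

View pics/c1.png

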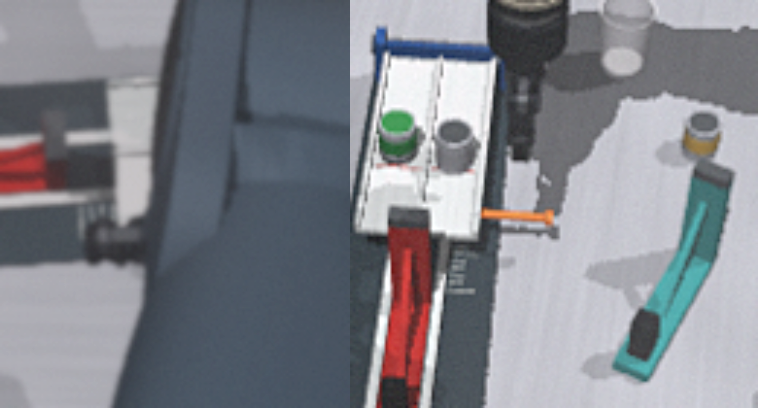

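The side view shows the fingers straight over the rod (px ~338,171 above rod at 337,194), with both tins in clear view. Descend and grip lightly.

```bash
python3 -m jog '0.002 0 0.03 0 0 0 1;0.002 0 0.06 0 0 0 1;0.002 0 0.085 0 0 0 0.4;0.002 0 0.098 0 0 0 0.2;0.002 0 0.105 0 0 0 0;0.002 0 0.107 0 0 0 -0.3;0.002 0 0.107 0 0 0 -0.6;0.002 0 0.107 0 0 0 -0.6' 30 >/dev/null
python3 -c "
from h import *
delta(np.r_[P((.255,.104,0))[:2],.052])"
python3 -m jog '0 0 0 0 0 0 -0.9;0 0 0 0 0 0 -1;0 0 0 0 0 0 -1;0 0 0 0 0 0 -1' 40 >/dev/null
python3 -c "
from h import *
delta(np.r_[P((.255,.104,0))[:2],.052])
for n in('side',): cv2.imwrite(f'pics/{n}2.png',env.read_camera(n)[:,:,::-1])
b=cv2.imread('pics/side2.png')[120:260,280:420]
cv2.imwrite('pics/c2.png',cv2.convertScaleAbs(cv2.resize(b,(500,500)),alpha=1.4))"
```

```text
t 2.20 pos [ 0.5269 -0.0793  0.0547] F [0.41 0.65 0.67] w 0.0174 g 0.0
 delta [-0.0019 -0.002   0.0027] turn [ 0.    -0.002 -0.   ]
t 2.53 pos [ 0.5264 -0.0788  0.0538] F [-0.08  0.27 -0.16] w -0.0001 g 0.0
 delta [-0.0014 -0.0014  0.0018] turn [ 0.    -0.001  0.   ]
```

View pics/c2.png

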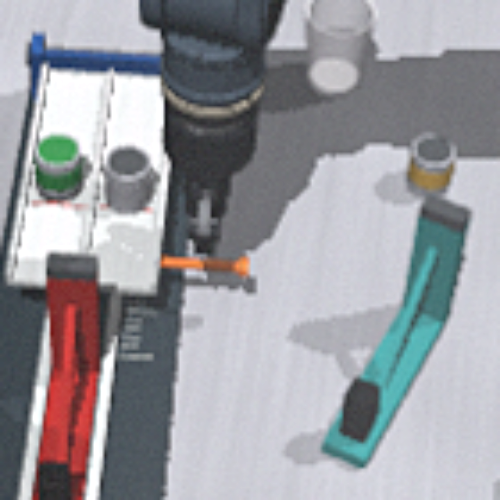

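```bash
python3 - <<'E'
from h import *
s=env.state(); p=s["position"]; print("tip proj",proj("side",p-[0,0,.008]), "rod grip proj",proj("side",P((.255,.104,.063))))
im=cv2.cvtColor(cv2.imread("pics/side0.png"),cv2.COLOR_BGR2HSV); m=cv2.inRange(im,(5,140,100),(16,255,255))[185:205,322:352]
ys,xs=np.nonzero(m); ys+=185; xs+=322
for c in range(324,350,2): print(c,ys[xs==c],end=' ')
im=cv2.cvtColor(cv2.imread("pics/top0.png"),cv2.COLOR_BGR2HSV); m=cv2.inRange(im,(5,110,60),(18,255,255))[190:235,345:368]
yt,xt=np.nonzero(m); yt+=190; xt+=345
print()
for r in range(196,232,3): print(r,xt[yt==r],end=' ')
print()
# fit rod lines, planes -> intersect
lt=np.polyfit(yt,xt,1); ls=np.polyfit(xs,ys,1)
a1,a2=(np.polyval(lt,200),200),(np.polyval(lt,226),226); b1,b2=(326,np.polyval(ls,326)),(348,np.polyval(ls,348))
n1=np.cross(ray("top",a1)[1],ray("top",a2)[1]); n2=np.cross(ray("side",b1)[1],ray("side",b2)[1])
c1=ray("top",a1)[0];c2=ray("side",b1)[0]
n1/=np.linalg.norm(n1); n2/=np.linalg.norm(n2)
# point on the line at x=.525
q=np.linalg.solve(np.array([n1,n2,[1,0,0]]),[n1@c1,n2@c2,.525]); d=np.cross(n1,n2); print("rod at x=.525",q,"dir",d/np.linalg.norm(d))
for z in(.055,.063,.07): print(z,"top",plane("top",(np.polyval(lt,212),212),z),"side",plane("side",(337,np.polyval(ls,337)),z))
print("side corners",[plane("side",S(*k),.01) for k in[(28,18),(8,287)]])
E
```

```text
tip proj [[336.82785701 196.95880804]] rod grip proj [[337.41292061 193.75493324]]
324 [] 326 [192 193 194] 328 [192 193 194] 330 [192 193 194] 332 [192 193 194] 334 [193 194] 336 [193 194] 338 [193 194] 340 [193 194] 342 [194 195] 344 [193 194 195] 346 [194 195] 348 [192 193 194 195 196] 
196 [] 199 [353 354 355 356] 202 [353 354 355 356] 205 [353 354 355 356] 208 [354 355 356] 211 [354 355 356] 214 [354 355 356] 217 [355 356 357] 220 [355 356 357] 223 [355 356 357] 226 [355 356 357 358] 229 [] 
rod at x=.525 [ 0.525      -0.07705794  0.0641096 ] dir [-0.99732011 -0.07155096  0.01526599]
0.055 top [ 0.52704396 -0.07786448  0.055     ] side [ 0.52696801 -0.08468163  0.055     ]
0.063 top [ 0.5260758  -0.07709407  0.063     ] side [ 0.52623286 -0.07790145  0.063     ]
0.07 top [ 0.52522867 -0.07641995  0.07      ] side [ 0.52558961 -0.0719688   0.07      ]
side corners [array([0.69206518, 0.22468625, 0.01      ]), array([0.52204417, 0.21060779, 0.01      ])]
```

```bash
python3 - <<'E'
from h import *
s=env.state(); print(s["joints"].round(2),s["position"])
a=env.read_camera("side")[:,:,::-1].copy(); b=cv2.imread("pics/side0.png"); d=env.read_camera("top")[:,:,::-1]
f=lambda i:cv2.convertScaleAbs(cv2.resize(i[165:215,315:355],(400,500),interpolation=2),alpha=1.4)
cv2.imwrite("pics/z.png",cv2.hconcat([f(a),f(b)]))
E
```

```text
[ -8.51  19.77 -15.36  54.85   0.   167.02] [ 0.52638712 -0.07875515  0.05372152]
```

View pics/z.png

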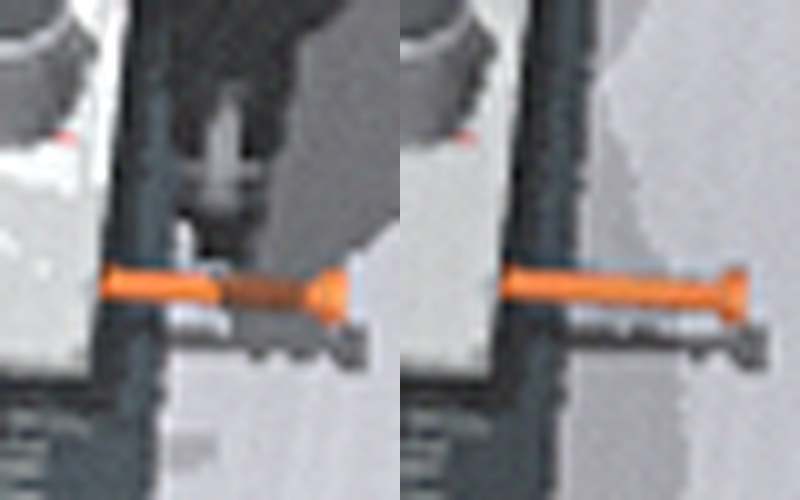

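```bash
python3 - <<'E'
from h import *
h=np.array([.5234,-.0782,.1593])
for z in (0.151,.164,.18,.2,.22): print(z,"top front back-of-finger",proj("top",[h[0],h[1]+.057,z]),"side",proj("side",[h[0],h[1]+.05,z]),proj("side",[h[0],h[1]-.045,z]))
p=np.array([.5264,-.0788,.0538])
for z in(.0458,.0588,.07,.08): print(z,proj("side",[p[0],p[1],z]))
E
```

```text
0.151 top front back-of-finger [[334.76563208 208.44279006]] side [[336.42596684 186.93666699]] [[340.89839202 163.64593652]]
0.164 top front back-of-finger [[335.03275214 207.71445642]] side [[336.55404916 183.97180113]] [[341.04986581 160.64905007]]
0.18 top front back-of-finger [[335.37150936 206.79078563]] side [[336.71399434 180.266327  ]] [[341.23886239 156.906528  ]]
0.2 top front back-of-finger [[335.81127717 205.59167785]] side [[336.91758494 175.5448071 ]] [[341.47917609 152.14258299]]
0.22 top front back-of-finger [[336.2702903  204.34007379]] side [[337.12534809 170.72083327]] [[341.72411943 147.28079478]]
0.0458 [[336.82655265 196.9313631 ]]
0.0588 [[336.94819623 194.24580675]]
0.07 [[337.05418691 191.90436414]]
0.08 [[337.14976614 189.79175377]]
```

The zoom shows the shut fingertips ending at px (337.5,191), visibly above the rod (rows 192–195). That is about 25 mm higher than the TCP and reach figures suggest. Reopen, go lower and close again.

```bash
python3 -m jog '0 0 0 0 0 0 0.2;0 0 0 0 0 0 0.2;0 0 0 0 0 0 0.2;0 0 0 0 0 0 0.2;0 0 0.008 0 0 0 0.2;0 0 0.016 0 0 0 0.2;0 0 0.022 0 0 0 0.2;0 0 0.022 0 0 0 0.2' 30
python3 -c "
from h import *
s=env.state();print(s['force'])
a=env.read_camera('side')[:,:,::-1].copy()
f=lambda i:cv2.convertScaleAbs(cv2.resize(i[150:220,310:360],(430,600),interpolation=2),alpha=1.6)
cv2.imwrite('pics/z2.png',f(a))"
```

```text
time: 3.35
position: [0.525, -0.0786, 0.0296]
tcp_rot: [[0.997, 0.078, -0.003], [0.078, -0.997, 0.001], [-0.003, -0.001, -1.0]]
force: [0.4, -0.6, -1.1]
gripper_width: 0.0512
grasp_force: 0.0
[ 0.44136846 -0.61339763 -1.11375013]
```

View pics/z2.png

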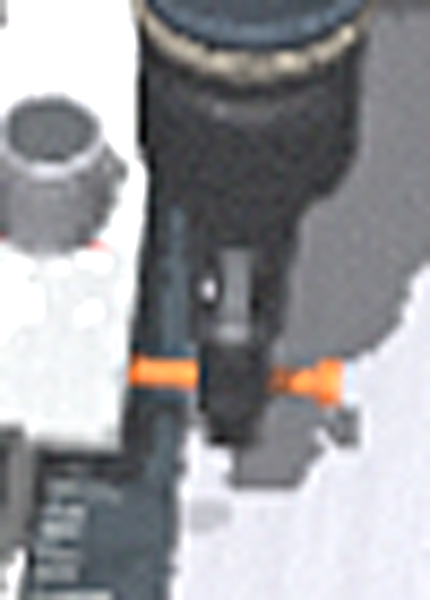

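The front finger now stands before the rod (tip at px ~337,201), so the rod lies between the fingers. Close.

```bash
python3 -m jog '0 0 0 0 0 0 -0.3;0 0 0 0 0 0 -0.6;0 0 0 0 0 0 -1;0 0 0 0 0 0 -1;0 0 0 0 0 0 -1;0 0 0 0 0 0 -1' 40
python3 -c "
from h import *
for z in(.0216,.03,.04,.05): print(z,proj('side',[.525,-.0786+.035,z]))
print(env.state()['wrist_torque'])"
```

```text
time: 3.9
position: [0.5264, -0.0779, 0.0318]
tcp_rot: [[0.997, 0.078, 0.001], [0.078, -0.997, 0.002], [0.001, -0.002, -1.0]]
force: [0.5, 5.0, 2.9]
gripper_width: 0.0081
grasp_force: 39.1
0.0216 [[335.44118326 210.47519311]]
0.03 [[335.51430865 208.79587707]]
0.04 [[335.6021211  206.77836125]]
0.05 [[335.69076831 204.74065518]]
[0.99675733 0.02278206 0.02796435]
```

```bash
python3 -m jog '0 0 0 0 0 0 -0.4;0 -0.001 0 0 0 0 -0.4;0 -0.001 0.004 0 0 0 -0.4;0 -0.001 0.008 0 0 0 -0.5;0 -0.001 0.008 0 0 0 -1;0 -0.001 0.008 0 0 0 -1;0 -0.001 0.008 0 0 0 -1;0 -0.001 0.008 0 0 0 -1' 40
python3 -c "
from h import *
env.read_camera('side')
print(env.state()['wrist_torque'],env.state()['force'],env.state()['gripper_width'])"
```

```text
time: 4.57
position: [0.5255, -0.0779, 0.0228]
tcp_rot: [[0.997, 0.078, -0.001], [0.078, -0.997, -0.0], [-0.001, 0.0, -1.0]]
force: [1.6, -2.4, -9.9]
gripper_width: 0.0081
grasp_force: 38.8
[-3.61408817e-01 -1.94135768e-01 -5.22591895e-05] [  1.3233673   -1.96746392 -10.94318099] 0.008179688850961101
```

```bash
cat > chk.py <<'E'
from h import *
import sys
s=env.state(); n=sys.argv[1]
im=env.read_camera("side")[:,:,::-1]; cv2.imwrite(f"pics/r{n}.png",im)
hv=cv2.cvtColor(im,cv2.COLOR_BGR2HSV)
g=cv2.inRange(hv[100:230,270:345],(50,110,60),(75,255,255)); M=cv2.moments(g,True)
print("t %.2f pos"%s["time"],s["position"].round(4),"F",s["force"].round(1),"w %.4f g %.1f"%(s["gripper_width"],s["grasp_force"]))
m=cv2.inRange(hv[60:210,315:365],(5,140,70),(16,255,255)); k=cv2.moments(m,True)
print(" green px",round(270+M["m10"]/M["m00"],1),round(100+M["m01"]/M["m00"],1),"orange",round(315+k["m10"]/k["m00"],1),round(60+k["m01"]/k["m00"],1),k["m00"])
# chute angle from TCP travel and grey-level at the plain tin's top centre, start and foot
z0=.0228; th=np.arcsin(np.clip((s["position"][2]-z0)/.255,-1,1))
def B(x,y,z): c,q=np.cos(th),np.sin(th); return P((x*c-z*q,y,.06+x*q+z*c))
print(" theta %.4f"%th,end="")
gr=cv2.cvtColor(im,cv2.COLOR_BGR2GRAY)
for nm,x in(("start",.178),("-10",.168),("-25",.153),("mid",.11),("foot",.047)):
    u,v=proj("side",B(x,.031,.053))[0]; u,v=int(round(u)),int(round(v)); print(" ",nm,(u,v),int(gr[v-2:v+3,u-2:u+3].mean()),end="")
u,v=proj("side",B(.178,-.031,.053))[0]; print("  green pred (%.1f,%.1f)"%(u,v))
E
python3 chk.py 0
python3 -m jog '0 0 -0.003 0 0 0 -1;0 0 -0.006 0 0 0 -1;0 0.0002 -0.009 0 0 0 -1;0 0.0004 -0.0125 0 0 0 -1;0 0.0006 -0.016 0 0 0 -1;0 0.0009 -0.019 0 0 0 -1;0 0.0012 -0.0225 0 0 0 -1;0 0.0016 -0.0255 0 0 0 -1' 40 >/dev/null; python3 chk.py 1
```

```text
t 4.62 pos [ 0.5255 -0.0779  0.0228] F [  1.3  -2.  -10.9] w 0.0082 g 38.7
 green px 296.2 163.1 orange 337.5 193.5 49.0
 theta -0.0001  start (316, 163) 81  -10 (317, 161) 127  -25 (317, 158) 182  mid (318, 148) 182  foot (320, 135) 57  green pred (296.6,161.9)
t 5.33 pos [ 0.5257 -0.0795  0.0492] F [ -1.4  -4.1 -13.1] w 0.0078 g 38.7
 green px 295.8 159.6 orange 338.0 187.6 53.0
 theta 0.1038  start (316, 158) 75  -10 (317, 156) 118  -25 (317, 153) 175  mid (318, 144) 176  foot (320, 133) 128  green pred (296.6,156.4)
```

```bash
cat >> chk.py <<'E'
vis=[proj("side",np.array([P((.255*np.cos(a),.104,.06+.255*np.sin(a)))]))[0,1] for a in np.arange(0,.8,.01)]
print(" theta by orange row %.3f"%np.interp(-(60+k["m01"]/k["m00"]),-np.array(vis),np.arange(0,.8,.01)))
E
python3 -m jog '0 0.0005 -0.003 0 0 0 -1;0 0.001 -0.006 0 0 0 -1;0 0.0015 -0.0095 0 0 0 -1;0 0.002 -0.0125 0 0 0 -1;0 0.0025 -0.016 0 0 0 -1;0 0.003 -0.019 0 0 0 -1;0 0.0035 -0.022 0 0 0 -1;0 0.004 -0.025 0 0 0 -1' 40 >/dev/null; python3 chk.py 2
python3 -m jog '0 0.0008 -0.003 0 0 0 -1;0 0.0016 -0.006 0 0 0 -1;0 0.0024 -0.009 0 0 0 -1;0 0.0032 -0.0125 0 0 0 -1;0 0.004 -0.0155 0 0 0 -1;0 0.0049 -0.0185 0 0 0 -1;0 0.0058 -0.0215 0 0 0 -1;0 0.0067 -0.0245 0 0 0 -1' 40 >/dev/null; python3 chk.py 3
```

```text
t 6.05 pos [ 0.5261 -0.0835  0.0741] F [ -3.8  -3.3 -13.4] w 0.0081 g 38.7
 green px 295.7 155.5 orange 337.5 181.4 51.0
 theta 0.2025  start (317, 152) 88  -10 (317, 150) 130  -25 (317, 148) 166  mid (319, 141) 159  foot (320, 130) 148  green pred (296.8,150.8)
 theta by orange row 0.214
t 6.77 pos [ 0.5266 -0.0899  0.0987] F [ -6.2  -1.3 -12.8] w 0.0084 g 38.7
 green px 295.8 150.7 orange 338.1 174.4 54.0
 theta 0.3022  start (317, 146) 98  -10 (317, 145) 117  -25 (318, 143) 155  mid (319, 137) 82  foot (320, 128) 148  green pred (297.0,145.0)
 theta by orange row 0.312
```

```bash
python3 -m jog '0 0.0004 -0.0012 0 0 0 -1;0 0.0008 -0.0024 0 0 0 -1;0 0.0012 -0.0036 0 0 0 -1;0 0.0016 -0.0048 0 0 0 -1;0 0.002 -0.006 0 0 0 -1;0 0.0024 -0.0072 0 0 0 -1;0 0.0029 -0.0084 0 0 0 -1;0 0.0033 -0.0096 0 0 0 -1' 40 >/dev/null; python3 chk.py 4
python3 -m jog '0 0.0002 -0.0005 0 0 0 -1;0 0.0004 -0.001 0 0 0 -1;0 0.0006 -0.0015 0 0 0 -1;0 0.0008 -0.002 0 0 0 -1;0 0.001 -0.0025 0 0 0 -1;0 0.0011 -0.003 0 0 0 -1;0 0.0012 -0.0033 0 0 0 -1;0 0.0013 -0.0036 0 0 0 -1' 40 >/dev/null; python3 chk.py 5
```

```text
t 7.48 pos [ 0.5269 -0.0931  0.1082] F [ -5.6  -0.5 -13.4] w 0.0082 g 38.7
 green px 295.8 148.7 orange 338.5 171.5 57.0
 theta 0.3413  start (317, 144) 89  -10 (317, 143) 108  -25 (318, 141) 150  mid (319, 135) 56  foot (320, 128) 147  green pred (297.1,142.7)
 theta by orange row 0.352
t 8.20 pos [ 0.527  -0.0944  0.1118] F [ -5.9  -0.4 -12.3] w 0.0081 g 38.7
 green px 295.8 148.0 orange 338.4 170.4 53.0
 theta 0.3566  start (317, 143) 95  -10 (317, 142) 114  -25 (318, 140) 147  mid (319, 135) 56  foot (320, 127) 147  green pred (297.1,141.8)
 theta by orange row 0.365
```

```bash
cat >> chk.py <<'E'
u,v=proj("side",B(.178,.031,.053))[0].round().astype(int); a=gr[v-2:v+3,u-2:u+3].mean()
if a>118: print("SLIP?"); sys.exit(1)
E
python3 -m jog '0 0.0002 -0.0004 0 0 0 -1;0 0.0004 -0.0008 0 0 0 -1;0 0.0006 -0.0012 0 0 0 -1;0 0.0008 -0.0016 0 0 0 -1;0 0.0009 -0.002 0 0 0 -1;0 0.001 -0.0024 0 0 0 -1;0 0.0011 -0.0028 0 0 0 -1;0 0.0011 -0.0028 0 0 0 -1' >/dev/null; python3 chk.py 6 &&
python3 -m jog '0 0.0002 -0.0004 0 0 0 -1;0 0.0004 -0.0008 0 0 0 -1;0 0.0006 -0.0012 0 0 0 -1;0 0.0008 -0.0016 0 0 0 -1;0 0.0009 -0.002 0 0 0 -1;0 0.001 -0.0024 0 0 0 -1;0 0.0011 -0.0028 0 0 0 -1;0 0.0011 -0.0028 0 0 0 -1' >/dev/null && python3 chk.py 7
```

```text
t 8.92 pos [ 0.5271 -0.0955  0.1146] F [ -5.7   0.1 -10.9] w 0.0084 g 38.8
 green px 295.6 147.0 orange 338.2 169.4 55.0
 theta 0.3684  start (317, 142) 100  -10 (317, 141) 119  -25 (318, 139) 127  mid (319, 134) 66  foot (320, 127) 147  green pred (297.1,141.1)
 theta by orange row 0.378
t 9.63 pos [ 0.5272 -0.0965  0.1174] F [ -5.   -0.7 -11.7] w 0.0080 g 38.8
 green px 295.9 146.9 orange 338.6 168.5 55.0
 theta 0.3801  start (317, 142) 87  -10 (317, 140) 121  -25 (318, 139) 123  mid (319, 134) 66  foot (320, 127) 147  green pred (297.2,140.4)
 theta by orange row 0.390
```

```bash
python3 -m jog '0 0.0002 -0.0004 0 0 0 -1;0 0.0004 -0.0008 0 0 0 -1;0 0.0006 -0.0012 0 0 0 -1;0 0.0008 -0.0016 0 0 0 -1;0 0.0009 -0.002 0 0 0 -1;0 0.001 -0.0024 0 0 0 -1;0 0.0011 -0.0028 0 0 0 -1;0 0.0011 -0.0028 0 0 0 -1' >/dev/null; python3 chk.py 8 &&
python3 -m jog '0 0.0002 -0.0004 0 0 0 -1;0 0.0004 -0.0008 0 0 0 -1;0 0.0006 -0.0012 0 0 0 -1;0 0.0008 -0.0016 0 0 0 -1;0 0.0009 -0.002 0 0 0 -1;0 0.001 -0.0024 0 0 0 -1;0 0.0011 -0.0028 0 0 0 -1;0 0.0011 -0.0028 0 0 0 -1' >/dev/null && python3 chk.py 9 && 
python3 -m jog '0 0.0002 -0.0004 0 0 0 -1;0 0.0004 -0.0008 0 0 0 -1;0 0.0006 -0.0012 0 0 0 -1;0 0.0008 -0.0016 0 0 0 -1;0 0.0009 -0.002 0 0 0 -1;0 0.001 -0.0024 0 0 0 -1;0 0.0011 -0.0028 0 0 0 -1;0 0.0011 -0.0028 0 0 0 -1' >/dev/null && python3 chk.py 10
```

```text
t 10.35 pos [ 0.5272 -0.0977  0.1202] F [ -4.8  -1.3 -12.2] w 0.0085 g 38.8
 green px 296.0 145.5 orange 338.8 167.6 55.0
 theta 0.3917  start (317, 141) 94  -10 (317, 140) 108  -25 (318, 138) 109  mid (319, 133) 79  foot (321, 127) 147  green pred (297.2,139.7)
 theta by orange row 0.401
t 11.07 pos [ 0.5273 -0.0988  0.1229] F [ -5.1  -1.4 -11.8] w 0.0083 g 38.8
 green px 296.2 144.9 orange 339.1 166.6 56.0
 theta 0.4035  start (317, 140) 96  -10 (317, 139) 102  -25 (318, 137) 96  mid (319, 133) 78  foot (321, 127) 147  green pred (297.2,139.0)
 theta by orange row 0.414
t 11.78 pos [ 0.5275 -0.1     0.1257] F [ -5.   -2.1 -13.2] w 0.0084 g 38.8
 green px 296.6 143.7 orange 338.8 165.8 57.0
 theta 0.4153  start (317, 140) 84  -10 (318, 138) 94  -25 (318, 137) 95  mid (319, 132) 95  foot (321, 126) 147  green pred (297.3,138.3)
 theta by orange row 0.425
```

```bash
cat > tm.py <<'E'
import cv2,sys
a=cv2.imread(f"pics/r{sys.argv[1]}.png");b=cv2.imread(f"pics/r{sys.argv[2]}.png");x,y=317,int(sys.argv[3])
t=a[y-8:y+22,x-11:x+12]; r=cv2.matchTemplate(b[y-40:y+40,x-22:x+22],t,5); print("match",[i for i in cv2.minMaxLoc(r)[1::2]],"expect loc",(11,32))
E
python3 tm.py 5 10 143; python3 tm.py 9 10 140; python3 tm.py 1 10 158
cat >> chk.py <<'E'
u,v=proj("side",B(.047,.031,.053))[0].round().astype(int)
if gr[v-2:v+3,u-2:u+3].mean()<125: print("AT FOOT"); sys.exit(1)
E
```

```text
match [0.7115932703018188, (11, 29)] expect loc (11, 32)
match [0.9232821464538574, (11, 32)] expect loc (11, 32)
match [0.5657129287719727, (12, 7)] expect loc (11, 32)
```

```bash
python3 -m jog '0 0.0002 -0.0004 0 0 0 -1;0 0.0004 -0.0008 0 0 0 -1;0 0.0006 -0.0012 0 0 0 -1;0 0.0008 -0.0016 0 0 0 -1;0 0.0009 -0.002 0 0 0 -1;0 0.001 -0.0023 0 0 0 -1;0 0.0012 -0.0027 0 0 0 -1;0 0.0012 -0.0027 0 0 0 -1' >/dev/null; python3 chk.py 11; python3 tm.py 10 11 140
```

```text
t 12.50 pos [ 0.5275 -0.1012  0.1285] F [ -6.3  -1.2 -12.7] w 0.0086 g 38.8
 green px 297.6 141.4 orange 338.2 164.9 63.0
 theta 0.4274  start (317, 139) 79  -10 (318, 138) 82  -25 (318, 136) 80  mid (319, 132) 94  foot (321, 126) 147  green pred (297.3,137.5)
 theta by orange row 0.435
match [0.9304262399673462, (11, 32)] expect loc (11, 32)
```

```bash
grep -q . pics/r11.png; python3 -m jog '0 0 0 0 0 0 -1;0 0 0 0 0 0 -1' >/dev/null; python3 chk.py 12; python3 tm.py 11 12 140
```

```text
t 12.72 pos [ 0.5276 -0.1013  0.1285] F [ -5.   -2.2 -12.4] w 0.0084 g 38.8
 green px 297.7 141.4 orange 338.2 164.9 63.0
 theta 0.4274  start (317, 139) 79  -10 (318, 138) 82  -25 (318, 136) 80  mid (319, 132) 93  foot (321, 126) 147  green pred (297.3,137.5)
 theta by orange row 0.435
match [0.9970247745513916, (11, 32)] expect loc (11, 32)
```

```bash
sed -i 's/(50,110,60)/(50,90,25)/' chk.py; python3 - <<'E'
import cv2
for n in (5,8,10,12):
    hv=cv2.cvtColor(cv2.imread(f"pics/r{n}.png"),40); M=cv2.moments(cv2.inRange(hv[100:230,270:345],(50,90,25),(75,255,255)),True); print(n,270+M["m10"]/M["m00"],100+M["m01"]/M["m00"],M["m00"])
E
python3 -m jog '0 0.0002 -0.0004 0 0 0 -1;0 0.0004 -0.0008 0 0 0 -1;0 0.0006 -0.0012 0 0 0 -1;0 0.0008 -0.0016 0 0 0 -1;0 0.0009 -0.002 0 0 0 -1;0 0.001 -0.0023 0 0 0 -1;0 0.0012 -0.0027 0 0 0 -1;0 0.0012 -0.0027 0 0 0 -1' >/dev/null; python3 chk.py 13; python3 tm.py 12 13 139
```

```text
5 296.51960784313724 146.47058823529412 102.0
8 296.4845360824742 145.0515463917526 97.0
10 297.20588235294116 142.68627450980392 102.0
12 298.078431372549 140.63725490196077 102.0
t 13.43 pos [ 0.5276 -0.1024  0.1311] F [ -4.9  -2.2 -12.3] w 0.0077 g 38.8
 green px 298.2 140.0 orange 338.3 164.1 61.0
 theta 0.4387  start (317, 138) 71  -10 (318, 137) 74  -25 (318, 136) 76  mid (319, 132) 92  foot (321, 126) 147  green pred (297.3,136.8)
 theta by orange row 0.446
match [0.930464506149292, (11, 32)] expect loc (11, 32)
```

```bash
python3 -c "
import cv2
f=lambda n:cv2.convertScaleAbs(cv2.resize(cv2.imread(f'pics/r{n}.png')[110:215,275:355],(400,525),interpolation=2),alpha=1.7)
cv2.imwrite('pics/v.png',cv2.hconcat([f(5),f(13)]))"
```

```text
(no output)
```

View pics/v.png

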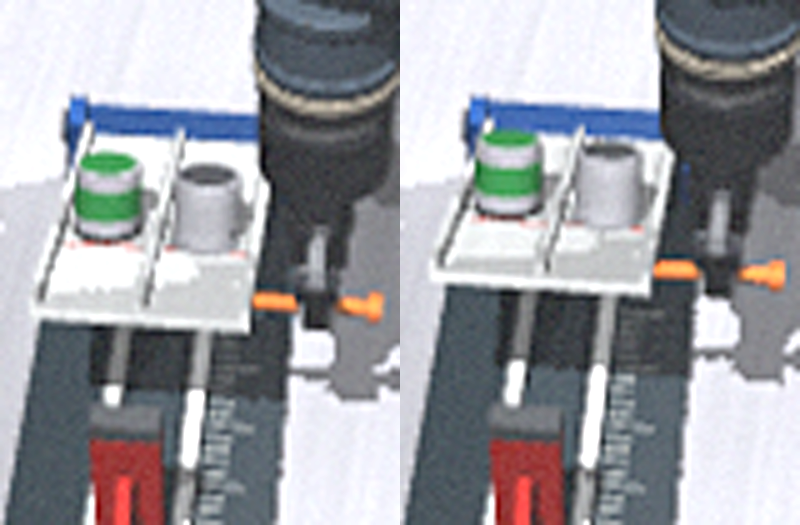

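The picture shows both tins still standing by the red start line at the present tilt (plain tin at px ~316,147, green at ~297,145). Continue raising.

```bash
python3 -m jog '0 0.0002 -0.0004 0 0 0 -1;0 0.0004 -0.0008 0 0 0 -1;0 0.0006 -0.0012 0 0 0 -1;0 0.0008 -0.0016 0 0 0 -1;0 0.0009 -0.002 0 0 0 -1;0 0.001 -0.0023 0 0 0 -1;0 0.0012 -0.0027 0 0 0 -1;0 0.0012 -0.0027 0 0 0 -1' >/dev/null; python3 chk.py 14; python3 tm.py 13 14 138
```

```text
t 14.15 pos [ 0.5277 -0.1037  0.1338] F [ -5.1  -2.2 -12.7] w 0.0082 g 38.8
 green px 298.1 139.7 orange 338.3 163.1 59.0
 theta 0.4504  start (317, 137) 61  -10 (318, 136) 64  -25 (318, 135) 64  mid (319, 131) 109  foot (321, 126) 147  green pred (297.4,136.1)
 theta by orange row 0.458
match [0.9279661774635315, (11, 32)] expect loc (11, 32)
```

```bash
python3 -m jog '0 0 0 0 0 0 -1;0 0 0 0 0 0 -1' >/dev/null; python3 chk.py 15; python3 tm.py 14 15 138
```

```text
t 14.37 pos [ 0.5277 -0.1037  0.1338] F [ -5.8  -2.1 -12.3] w 0.0082 g 38.8
 green px 297.9 140.1 orange 338.4 163.2 60.0
 theta 0.4505  start (317, 137) 62  -10 (318, 136) 64  -25 (318, 135) 64  mid (319, 131) 109  foot (321, 126) 147  green pred (297.4,136.1)
 theta by orange row 0.457
match [0.9972508549690247, (11, 32)] expect loc (11, 32)
```

```bash
cat >> tm.py <<'E'
l=cv2.minMaxLoc(r)[3]; q=cv2.minMaxLoc(r)[1]
sys.exit(int(abs(l[1]-32)>1 or abs(l[0]-11)>1 or q<.85))
E
python3 -m jog '0 0.0002 -0.0004 0 0 0 -1;0 0.0004 -0.0008 0 0 0 -1;0 0.0006 -0.0012 0 0 0 -1;0 0.0008 -0.0016 0 0 0 -1;0 0.0009 -0.002 0 0 0 -1;0 0.001 -0.0023 0 0 0 -1;0 0.0012 -0.0027 0 0 0 -1;0 0.0012 -0.0027 0 0 0 -1' >/dev/null; python3 chk.py 16 && python3 tm.py 15 16 138 && python3 -m jog '0 0.0002 -0.0004 0 0 0 -1;0 0.0004 -0.0008 0 0 0 -1;0 0.0006 -0.0012 0 0 0 -1;0 0.0008 -0.0016 0 0 0 -1;0 0.0009 -0.002 0 0 0 -1;0 0.001 -0.0023 0 0 0 -1;0 0.0012 -0.0027 0 0 0 -1;0 0.0012 -0.0027 0 0 0 -1' >/dev/null && python3 chk.py 17 && python3 tm.py 16 17 137
```

```text
t 15.08 pos [ 0.5279 -0.105   0.1365] F [ -5.4  -2.5 -13.4] w 0.0082 g 38.8
 green px 298.5 138.2 orange 338.6 162.2 60.0
 theta 0.4621  start (317, 137) 61  -10 (318, 136) 63  -25 (318, 134) 62  mid (319, 131) 106  foot (321, 125) 147  green pred (297.4,135.4)
 theta by orange row 0.469
match [0.9337405562400818, (11, 32)] expect loc (11, 32)
t 15.80 pos [ 0.528  -0.1063  0.1391] F [ -4.7  -2.6 -14.1] w 0.0083 g 38.7
 green px 298.4 138.3 orange 338.8 161.2 60.0
 theta 0.4737  start (317, 136) 59  -10 (318, 135) 63  -25 (318, 134) 63  mid (319, 130) 121  foot (321, 125) 147  green pred (297.5,134.7)
 theta by orange row 0.481
match [0.9311487674713135, (11, 32)] expect loc (11, 32)
```

```bash
python3 -m jog '0 0.0002 -0.0004 0 0 0 -1;0 0.0004 -0.0008 0 0 0 -1;0 0.0006 -0.0012 0 0 0 -1;0 0.0008 -0.0016 0 0 0 -1;0 0.001 -0.002 0 0 0 -1;0 0.0012 -0.0023 0 0 0 -1;0 0.0013 -0.0027 0 0 0 -1;0 0.0013 -0.0027 0 0 0 -1' >/dev/null; python3 chk.py 18 && python3 tm.py 17 18 136 && python3 -m jog '0 0.0002 -0.0004 0 0 0 -1;0 0.0004 -0.0008 0 0 0 -1;0 0.0006 -0.0012 0 0 0 -1;0 0.0008 -0.0016 0 0 0 -1;0 0.001 -0.002 0 0 0 -1;0 0.0012 -0.0023 0 0 0 -1;0 0.0013 -0.0027 0 0 0 -1;0 0.0013 -0.0027 0 0 0 -1' >/dev/null && python3 chk.py 19 && python3 tm.py 18 19 136
```

```text
t 16.52 pos [ 0.528  -0.1077  0.1419] F [ -6.   -3.4 -13.3] w 0.0078 g 38.8
 green px 298.4 137.4 orange 338.8 160.3 56.0
 theta 0.4860  start (318, 135) 61  -10 (318, 134) 63  -25 (318, 133) 71  mid (319, 130) 120  foot (321, 125) 147  green pred (297.5,134.0)
 theta by orange row 0.492
match [0.9373108744621277, (11, 32)] expect loc (11, 32)
t 17.23 pos [ 0.5282 -0.1091  0.1445] F [ -5.5  -3.5 -13.5] w 0.0082 g 38.8
 green px 298.9 136.6 orange 339.4 159.5 57.0
 theta 0.4977  start (318, 135) 63  -10 (318, 134) 61  -25 (318, 133) 69  mid (319, 129) 136  foot (321, 125) 147  green pred (297.5,133.3)
 theta by orange row 0.503
match [0.9348316192626953, (11, 32)] expect loc (11, 32)
```

```bash
python3 tm.py 13 19 138; python3 -m jog '0 0.0002 -0.0004 0 0 0 -1;0 0.0004 -0.0008 0 0 0 -1;0 0.0006 -0.0012 0 0 0 -1;0 0.0008 -0.0016 0 0 0 -1;0 0.001 -0.002 0 0 0 -1;0 0.0012 -0.0023 0 0 0 -1;0 0.0013 -0.0026 0 0 0 -1;0 0.0013 -0.0026 0 0 0 -1' >/dev/null; python3 chk.py 20 && python3 tm.py 19 20 135 && python3 -m jog '0 0.0002 -0.0004 0 0 0 -1;0 0.0004 -0.0008 0 0 0 -1;0 0.0006 -0.0012 0 0 0 -1;0 0.0008 -0.0016 0 0 0 -1;0 0.001 -0.002 0 0 0 -1;0 0.0012 -0.0023 0 0 0 -1;0 0.0013 -0.0026 0 0 0 -1;0 0.0013 -0.0026 0 0 0 -1' >/dev/null && python3 chk.py 21 && python3 tm.py 20 21 135
```

```text
match [0.6828202605247498, (11, 31)] expect loc (11, 32)
t 17.95 pos [ 0.5283 -0.1105  0.1471] F [ -4.7  -3.9 -14.8] w 0.0085 g 38.8
 green px 298.5 136.3 orange 339.0 158.4 59.0
 theta 0.5091  start (318, 134) 60  -10 (318, 133) 65  -25 (318, 132) 82  mid (319, 129) 136  foot (321, 125) 147  green pred (297.6,132.6)
 theta by orange row 0.516
match [0.944672703742981, (11, 32)] expect loc (11, 32)
t 18.67 pos [ 0.5284 -0.1119  0.1496] F [ -4.4  -5.2 -15. ] w 0.0080 g 38.7
 green px 298.5 135.4 orange 338.9 157.4 55.0
 theta 0.5205  start (318, 133) 62  -10 (318, 132) 79  -25 (318, 131) 98  mid (319, 128) 146  foot (321, 124) 147  green pred (297.6,131.9)
 theta by orange row 0.528
match [0.9151232242584229, (11, 32)] expect loc (11, 32)
```

```bash
python3 -m jog '0 0.0002 -0.0004 0 0 0 -1;0 0.0005 -0.0008 0 0 0 -1;0 0.0008 -0.0012 0 0 0 -1;0 0.001 -0.0016 0 0 0 -1;0 0.0012 -0.002 0 0 0 -1;0 0.0014 -0.0023 0 0 0 -1;0 0.0016 -0.0026 0 0 0 -1;0 0.0016 -0.0026 0 0 0 -1' >/dev/null; python3 chk.py 22 && python3 tm.py 21 22 133 && python3 -m jog '0 0.0002 -0.0004 0 0 0 -1;0 0.0005 -0.0008 0 0 0 -1;0 0.0008 -0.0012 0 0 0 -1;0 0.001 -0.0016 0 0 0 -1;0 0.0012 -0.002 0 0 0 -1;0 0.0014 -0.0023 0 0 0 -1;0 0.0016 -0.0026 0 0 0 -1;0 0.0016 -0.0026 0 0 0 -1' >/dev/null && python3 chk.py 23 && python3 tm.py 22 23 133
```

```text
t 19.38 pos [ 0.5285 -0.1134  0.1522] F [ -4.4  -4.9 -15.9] w 0.0082 g 38.7
 green px 298.8 134.7 orange 339.2 156.5 58.0
 theta 0.5322  start (318, 132) 73  -10 (318, 132) 73  -25 (318, 131) 95  mid (319, 128) 145  foot (321, 124) 148  green pred (297.7,131.2)
 theta by orange row 0.539
match [0.9229130148887634, (11, 32)] expect loc (11, 32)
t 20.10 pos [ 0.5286 -0.115   0.1548] F [ -4.9  -3.8 -14.7] w 0.0086 g 38.7
 green px 298.2 134.9 orange 339.1 155.4 58.0
 theta 0.5439  start (318, 132) 77  -10 (318, 131) 90  -25 (318, 130) 111  mid (319, 128) 145  foot (321, 124) 148  green pred (297.7,130.5)
 theta by orange row 0.551
match [0.9247211217880249, (11, 32)] expect loc (11, 32)
```

```bash
python3 tm.py 21 23 133; python3 -m jog '0 0.0002 -0.0003 0 0 0 -1;0 0.0004 -0.0006 0 0 0 -1;0 0.0006 -0.0009 0 0 0 -1;0 0.0008 -0.0012 0 0 0 -1;0 0.001 -0.0015 0 0 0 -1;0 0.0011 -0.0018 0 0 0 -1;0 0.0011 -0.0018 0 0 0 -1;0 0.0011 -0.0018 0 0 0 -1' >/dev/null; python3 chk.py 24 && python3 tm.py 23 24 132 && python3 -m jog '0 0.0002 -0.0003 0 0 0 -1;0 0.0004 -0.0006 0 0 0 -1;0 0.0006 -0.0009 0 0 0 -1;0 0.0008 -0.0012 0 0 0 -1;0 0.001 -0.0015 0 0 0 -1;0 0.0011 -0.0018 0 0 0 -1;0 0.0011 -0.0018 0 0 0 -1;0 0.0011 -0.0018 0 0 0 -1' >/dev/null && python3 chk.py 25 && python3 tm.py 24 25 132
```

```text
match [0.8824823498725891, (11, 31)] expect loc (11, 32)
t 20.82 pos [ 0.5287 -0.116   0.1567] F [ -5.3  -3.6 -14.3] w 0.0083 g 38.8
 green px 298.7 133.9 orange 339.1 154.9 62.0
 theta 0.5529  start (318, 131) 98  -10 (318, 131) 98  -25 (318, 130) 107  mid (319, 127) 149  foot (321, 124) 147  green pred (297.8,130.0)
 theta by orange row 0.558
match [0.8702983260154724, (11, 31)] expect loc (11, 32)
t 21.53 pos [ 0.5288 -0.1171  0.1585] F [ -5.4  -4.5 -13.6] w 0.0080 g 38.9
 green px 299.0 133.4 orange 338.3 154.2 57.0
 theta 0.5611  start (318, 131) 124  -10 (318, 130) 125  -25 (318, 129) 126  mid (319, 127) 125  foot (321, 124) 114  green pred (297.8,129.5)
 theta by orange row 0.566
SLIP?
```

Something is moving in the plain lane at about 0.56 rad. Hold there and look.

```bash
python3 -m jog '0 0 0 0 0 0 -1;0 0 0 0 0 0 -1;0 0 0 0 0 0 -1;0 0 0 0 0 0 -1;0 0 0 0 0 0 -1;0 0 0 0 0 0 -1' >/dev/null; python3 chk.py 26; python3 tm.py 25 26 132
python3 - <<'E'
from h import *
# dense lane profile: gray along the lane at height of chute top, frames 24,25,26
th=.562
for n in (22,24,25,26):
    g=cv2.cvtColor(cv2.imread(f"pics/r{n}.png"),6)
    row=[]
    for x in np.arange(.03,.27,.015):
        c,q=np.cos(th),np.sin(th); z=.028; u,v=proj("side",P((x*c-z*q,.031,.06+x*q+z*c)))[0]; u,v=int(u+.5),int(v+.5); row.append(int(g[v-1:v+2,u-3:u+4].mean()))
    print(n,row)
E
```

```text
t 22.08 pos [ 0.5288 -0.1172  0.1585] F [ -4.6  -3.2 -13.4] w 0.0085 g 38.9
 green px 298.7 133.8 orange 338.3 154.2 58.0
 theta 0.5612  start (318, 131) 124  -10 (318, 130) 125  -25 (318, 129) 127  mid (319, 127) 125  foot (321, 124) 114  green pred (297.8,129.5)
 theta by orange row 0.566
SLIP?
match [0.9962547421455383, (11, 32)] expect loc (11, 32)
22 [123, 91, 67, 60, 60, 70, 94, 122, 131, 128, 127, 125, 124, 124, 123, 123, 126]
24 [117, 84, 76, 96, 96, 122, 129, 128, 126, 124, 125, 125, 126, 125, 127, 127, 126]
25 [123, 125, 125, 125, 125, 126, 129, 129, 127, 125, 123, 129, 132, 132, 132, 132, 132]
26 [123, 125, 124, 124, 124, 126, 128, 129, 127, 125, 124, 129, 132, 132, 132, 132, 131]
```

```bash
python3 - <<'E'
import cv2,numpy as np
np.set_printoptions(linewidth=200)
for n in (22,24,26):
    g=cv2.cvtColor(cv2.imread(f"pics/r{n}.png"),6); print(n); print(np.c_[np.arange(104,166,2),g[104:166:2,306:332:2]])
E
```

```text
22
[[104 121 121 121 127 128 125 124 124 122 125  80  54  45]
 [106 150 150 152 129 131 126 134 128 122 121  99  49  55]
 [108 144 147 146 146 144 140 147 148 150 151 115  93  53]
 [110 145 146 145 147 144 144 144 144 146 145 136  86  71]
 [112 146 148 146 145 144 147 148 146 146 148 143  30  91]
 [114 143 147 145 147 145 146 149 147 146 149 148  21  32]
 [116 145 146 146 146 143 149 149 147 147 150 141  31  36]
 [118 146 145 147 145 148 147 145 148 149 149 141  21  38]
 [120 144 146 145 148 148 147 149 146 148 149 141  20  40]
 [122 143 144 148 147 149 145 149 149 150 146 144  24  33]
 [124 142 145 145 145 149 146 147 150 147 147 140  22  30]
 [126 145 144 145 148 147 150 147 149 148 146 138  25  25]
 [128 149 150 146 148 146 148 150 148 147 145 145  15  32]
 [130  85 102 105 125 123 128 126 139 133 140 142 117  27]
 [132  64  65  64  69  63  64  59  60  61  64  59  61  35]
 [134  62  65  80  73  55  40  44  47  81  67  65  61 101]
 [136 109 106  88 114 142 146 135 135 106  56  58  95  85]
 [138 137 123  80 110 127 139 132 122  93 133 137 125  54]
 [140 114 128  72 113 121 131 128 1
[... 3698 characters left out ...]
2  94 142 132 134 135 132 130 130 133 112 119  32]
 [144 132  79 136 133 134 133 131 133 132 129 121  73  40]
 [146  92 120 132 130 132 130 132 132 133 125 133  47  39]
 [148  72 123 122 117 103 111 123 124 120 104 105  29  35]
 [150 129 132 134 117 117 103 100 101 104 106  88  26  31]
 [152 103 103 103 102 104 104 104 104 103 123  61  93  94]
 [154 142 126 128 117 115 109 109  96  96 154  38 120 120]
 [156 124 126 126 137 143 152 157 170 174 162  24  36  34]
 [158  29  30  24  24  30  24  24  18  30  45  30  37  35]
 [160  35  27  26  31  37  70  89  30  37  35  40  43  46]
 [162  35  29  27  42  30  84  92  34  46  38  38  43  37]
 [164  39  34  31  36  29  95  89  32  34  40  38  37  44]]
```

The plain tin slid to the foot stop (px ~320,131, still between frames) while the green tin stayed put. Release the rod and move clear upward.

```bash
python3 -m jog '0 0 0 0 0 0 -0.6;0 0 0 0 0 0 -0.3;0 0 0 0 0 0 0.2;0 0 0 0 0 0 0.2;0 0 0 0 0 0 0.2;0 0 -0.01 0 0 0 0.2;0 0 -0.03 0 0 0 0.2;0 0 -0.05 0 0 0 0.2' 20 >/dev/null; python3 -m jog '0 0 -0.03 0 0 0 0.2;0 0 -0.05 0 0 0 0.2;0 0 -0.05 0 0 0 0.2' >/dev/null; python3 chk.py 27; python3 -c "
from h import *
delta(np.r_[P((.4925,0,0))[:2],.12])"
```

```text
t 23.05 pos [ 0.531  -0.117   0.2637] F [ 0.   0.4 -0.1] w 0.0512 g 0.0
 green px 303.2 129.1 orange 338.5 154.1 77.0
 theta 1.2369  start (321, 95) 55  -10 (321, 97) 55  -25 (321, 100) 79  mid (322, 107) 132  foot (322, 116) 145  green pred (301.6,94.4)
 theta by orange row 0.567
t 23.10 pos [ 0.5305 -0.1169  0.2614] F [-0.97  0.64 -0.53] w 0.0514 g 0.0
 delta [ 0.1009 -0.2774  0.1416] turn [ 0.001 -0.005  0.   ]
```

```bash
python3 -m jog '0.1 -0.277 0 0 0 0 0.2;0.1 -0.277 0 0 0 0 0.2;0.1 -0.277 0 0 0 0 0.2;0.1 -0.277 0 0 0 0 0.2;0.1 -0.277 0 0 0 0 0.2;0.1 -0.277 0 0 0 0 0.2;0.1 -0.277 0.03 0 0 0 0.2;0.1 -0.277 0.07 0 0 0 0.2' >/dev/null; python3 -m jog '0 0 0 0 0 0 0.2;0 0 0.03 0 0 0 0.2;0 0 0.05 0 0 0 0.2;0 0 0.05 0 0 0 0.2'; python3 -c "
from h import *
delta(np.r_[P((.4925,0,0))[:2],.036])
a=env.read_camera('side')[:,:,::-1]; cv2.imwrite('pics/p1.png',a)
g=cv2.cvtColor(a,6); np.set_printoptions(linewidth=200); 
s=env.state()['position']
print(proj('side',s+[0,.03,.02]),proj('side',s+[0,-.03,.02]),proj('side',np.r_[P((.4925,0,0))[:2],.08]))
t=cv2.cvtColor(cv2.imread('pics/top0.png'),6); print(t[168:192:2,246:284:2])
t=cv2.cvtColor(cv2.imread('pics/side0.png'),6); print(t[234:274:2,284:316:2])"
```

```text
time: 24.1
position: [0.6081, 0.091, 0.1664]
tcp_rot: [[0.991, 0.134, -0.012], [0.134, -0.991, 0.026], [-0.008, -0.027, -1.0]]
force: [-0.5, -0.0, -0.1]
gripper_width: 0.0517
grasp_force: 0.0
t 24.10 pos [0.6081 0.091  0.1664] F [-0.51 -0.01 -0.12] w 0.0517 g 0.0
 delta [ 0.0134 -0.0719  0.1323] turn [-0.027  0.009  0.057]
[[297.18705803 215.04736676]] [[301.38098613 198.08415419]] [[294.85179007 251.90093106]]
[[ 46  42  44  43  45  45  49  47  50  52  55  59  61  66  68  76  78  85  86]
 [ 49  43  65  88  92  95  99  98 105 108 113 113 113 113 113 114 113 113 113]
 [ 46  43  74 115 110  99  99  97 100 109 108 105 103 102 100  97  90  86  78]
 [ 46  43  61  82  55  32  33  29  35  55  61  60  60  55  51  51  51  50  50]
 [ 45  42  46  50  36  30  27  30  27  33  45  50  48  49  47  49  51  50  50]
 [ 45  43  43  49  39  31  30  28  27  22  30  36  36  36  43  45  50  49  50]
 [ 47  43  42  47  39  29  30  30  26  26  32  33  30  31  34  45  48  43  39]
 [ 44  45  43  50  46  26  20  26  23  23  28  31  30  34  33  41  50  51  43]
 [ 45  43  44  47  52  37  27  26  24  27  30  34  33
[... 904 characters left out ...]
  55  79 152  67  52  51  53]
 [ 43 154 148  33  34  32  29  33  41  40  84 152  34  53  54  52]
 [ 48 158 147  32  39  34  28  31  40  39 123 150  25  53  51  54]
 [ 50 157 148  48  30  24  37  35  38  31 133 148  41  53  52  54]
 [ 64 158 123  61  32  28  32  35  38  58 161 144  47  53  48  53]
 [ 86 154  75  61  29  36  36  35  48  55 159 147  45  55  54  53]
 [106 155  52  64  28  34  34  33  68  69 156 145  50  53  52  50]
 [138 154  55  66  63  64  59  58  63  65 156 116  53  52  56  52]
 [164 149  56  69  69  67  68  61  68  78 157  64  54  52  47  57]
 [168 156  51  59  57  55  65  66  61  83 156  52  56  50  54  55]
 [102 112  50  50  48  55  53  51  48  99 145  32  54  52  51  52]]
```

```bash
python3 -c "
from h import *
p=plane('top',(260,179.5),.08); print(p, Z['R'].T@(p[:2]-Z['o']))"
python3 -m jog '0.013 -0.072 0 -0.027 0.009 0.057 0.2;0.013 -0.072 0 -0.027 0.009 0.057 0.2;0.013 -0.072 0 -0.027 0.009 0.057 0.2;0.013 -0.072 0 -0.027 0.009 0.057 0.2;0.013 -0.072 0 -0.027 0.009 0.057 0.2' >/dev/null; python3 -c "
from h import *
delta(np.r_[P((.4925,0,0))[:2],.04])"
```

```text
[0.60438929 0.16300766 0.08      ] [0.48860387 0.00611943]
t 24.57 pos [0.6233 0.1073 0.1732] F [-0.01 -1.25 -0.01] w 0.0511 g 0.0
 delta [-0.0047 -0.0568  0.1352] turn [-0.034 -0.006  0.076]
```

J6 is at its range limit here, so take the half-turned grasp instead.

```bash
sed -i 's/y=-tx; z=/y=tx; z=/' h.py
python3 -m jog '0 -0.02 -0.02 0 0 -0.12 0.2;0 -0.02 -0.02 0 0 -0.24 0.2;0 -0.02 -0.02 0 0 -0.36 0.2;0 -0.02 -0.02 0 0 -0.48 0.2;0 -0.02 -0.02 0 0 -0.6 0.2;0 -0.02 -0.02 0 0 -0.72 0.2;0 -0.02 -0.02 0 0 -0.84 0.2;0 -0.02 -0.02 0 0 -0.96 0.2' >/dev/null
python3 -m jog '0 0 0 0 0 -0.12 0.2;0 0 0 0 0 -0.24 0.2;0 0 0 0 0 -0.36 0.2;0 0 0 0 0 -0.48 0.2;0 0 0 0 0 -0.6 0.2;0 0 0 0 0 -0.72 0.2;0 0 0 0 0 -0.84 0.2;0 0 0 0 0 -0.96 0.2' >/dev/null
python3 -c "
from h import *
delta(np.r_[P((.491,0,0))[:2],.15]); print(env.state()['joints'])"
```

```text
t 25.90 pos [0.6197 0.126  0.1934] F [-0.37  0.11  0.13] w 0.0510 g 0.0
 delta [0.0381 0.0104 0.0448] turn [ 0.033 -0.016 -1.14 ]
[10.47853496 24.2501457  13.22129378 78.54526223  1.93003528 71.3540176 ]
```

```bash

python3 -m jog '0.038 0.01 0 0.003 -0.001 -0.12 0.2;0.038 0.01 0 0.006 -0.003 -0.24 0.2;0.038 0.01 0 0.01 -0.005 -0.36 0.2;0.038 0.01 0 0.013 -0.006 -0.48 0.2;0.038 0.01 0 0.016 -0.008 -0.6 0.2;0.038 0.01 0 0.02 -0.01 -0.72 0.2;0.038 0.01 0 0.025 -0.012 -0.84 0.2;0.038 0.01 0 0.028 -0.014 -0.96 0.2' >/dev/null
python3 -m jog '0 0 0 0 0 -0.1 0.2;0 0 0 0 0 -0.18 0.2;0 0 0 0 0 -0.18 0.2;0 0 0 0 0 -0.18 0.2' >/dev/null
python3 -c "
from h import *
delta(np.r_[P((.491,0,0))[:2],.07]); print(env.state()['joints'])"
```

```text
t 26.90 pos [0.6102 0.1641 0.1946] F [0.55 0.11 0.97] w 0.0512 g 0.0
 delta [-0.0005  0.0011  0.1246] turn [ 0.005 -0.002 -0.008]
[14.90205995 24.61909556 14.01583249 79.47364837  0.29169372 10.93364956]
```

```bash

python3 -m jog '0 0.001 0.03 0.005 -0.002 -0.008 0.2;0 0.001 0.06 0.005 -0.002 -0.008 0.2;0 0.001 0.09 0.005 -0.002 -0.008 0.2;0 0.001 0.11 0.005 -0.002 -0.008 0.2;0 0.001 0.125 0.005 -0.002 -0.008 0.2;0 0.001 0.135 0.005 -0.002 -0.008 0.2;0 0.001 0.14 0.005 -0.002 -0.008 0.2;0 0.001 0.14 0.005 -0.002 -0.008 0.2' >/dev/null
python3 -c "
from h import *
delta(np.r_[P((.491,0,0))[:2],.036])
a=env.read_camera('side')[:,:,::-1]; cv2.imwrite('pics/p2.png',a)
s=env.state()['position']
for d in (.035,.03): print([proj('side',np.r_[s[:2]+[0,d],s[2]+o])[0].round(1).tolist() for o in(0,.015,.03,.045)])
g=cv2.cvtColor(a,6); np.set_printoptions(linewidth=200); print(np.c_[np.arange(226,276,2),g[226:276:2,278:318:2]])"
```

```text
t 27.57 pos [0.6094 0.1656 0.0538] F [ 0.12  0.83 -0.03] w 0.0513 g 0.0
 delta [-0.0009  0.0002  0.0178] turn [-0.    -0.002  0.001]
[[292.9, 266.8], [292.7, 263.9], [292.5, 261.0], [292.3, 258.0]]
[[293.3, 265.3], [293.1, 262.4], [292.9, 259.5], [292.7, 256.5]]
[[226  54  29  36  34  42  42  45  48  41  39  34  34  25  38  28  93 105  36  41  45]
 [228  55  30  39  38  31  36  42  37  34  32  35  38  30  37  37 110 102  37  46  45]
 [230  49  54  34  31  32  38  36  38  38  37  36  37  38  36  48 110  99  42  45  40]
 [232  52  63  60  41  35  37  37  37  39  36  36  36  37  52  51 108  91  47  43  41]
 [234  55  53  64  64  43  43  38  38  36  40  37  40  48  52  50 103  77  45  45  44]
 [236  53  58  56  61  45  42  37  39  41  33  30  36  52  51  62 106  60  42  43  44]
 [238  64  56  54  60  44  43  48  61  39  30  45  52  52  53  65 105  47  41  44  44]
 [240  63  58  50  57  50  37  81  92  37  29  44  45  51  54  78 105  37  45  43  47]
 [242  58  61  57  56  50  28  77  79  31  32  43  46  49  46  91 101  35  43  48  40]
 [244  60  61  62  56  49  34  87  79  24  32  44  55 
[... 638 characters left out ...]
65]
 [260  55  56  61  80 205 146  79  39  33  51  32  51  48 113 103  55  62  67  66  64]
 [262  55  57  57 102 171  84  73  33  38  34  40  58  46 100 178  62  64  62  67  64]
 [264  60  59  52 120 176  58  71  33  34  37  39  84  92 188 193  60  66  66  66  65]
 [266  55  58  48 152 172  51  72  70  72  65  67  84  83 200 155  65  67  63  66  66]
 [268  52  57  46 185 166  64  84  80  86  84  82  85  99 199  87  66  65  67  66  68]
 [270  54  55  53 192 203  63  67  70  71  74  82  77 110 199  70  61  68  63  68  69]
 [272  56  54  54 115 127  51  57  57  57  60  60  54 119 182  36  64  59  63  66  64]
 [274  62  62  62  62  62  66  62  63  64  63  66  63  70  93  59  65  68  67  67  65]]
```

```bash

python3 -m jog '0 0 0.005 0 0 0 0.2;0 0 0.01 0 0 0 0.2;0 0 0.015 0 0 0 0.2;0 0 0.018 0 0 0 0.2;0 0 0.018 0 0 0 0.2' | grep -E "pos|force"
python3 -m jog '0 0 0.003 0 0 0 0.2;0 0 0.006 0 0 0 0.2;0 0 0.009 0 0 0 0.2;0 0 0.01 0 0 0 0.2;0 0 0.01 0 0 0 0.2' | grep -E "pos|force"
```

```text
position: [0.6093, 0.1656, 0.0357]
force: [0.0, -0.3, -0.1]
grasp_force: 0.0
position: [0.6095, 0.1656, 0.026]
force: [-0.4, 0.4, -0.3]
grasp_force: 0.0
```

```bash

python3 -m jog '0 0 0 0 0 0 0;0 0 0 0 0 0 -0.2;0 0 0 0 0 0 -0.4;0 0 0 0 0 0 -0.6;0 0 0 0 0 0 -0.8;0 0 0 0 0 0 -1;0 0 0 0 0 0 -1' 25
python3 -c "
from h import *
a=env.read_camera('side')[:,:,::-1]; cv2.imwrite('pics/p3.png',a)
for f in ('p2','p3'):
    h=cv2.cvtColor(cv2.imread(f'pics/{f}.png'),40); m=cv2.inRange(h,(0,150,40),(6,255,255))|cv2.inRange(h,(174,150,40),(180,255,255)); ys,xs=np.nonzero(m[180:290,270:325]); print(f,len(ys),ys.min()+180,ys.max()+180,xs.min()+270,xs.max()+270)"
```

```text
time: 29.03
position: [0.61, 0.1662, 0.0268]
tcp_rot: [[-0.997, -0.08, 0.0], [-0.08, 0.997, 0.001], [-0.0, 0.001, -1.0]]
force: [-1.1, 4.4, 4.4]
gripper_width: 0.0238
grasp_force: 25.6
p2 173 229 272 288 306
p3 148 237 272 288 304
```

```bash

python3 -m jog '0 -0.004 0 0 0 0 -1;0 -0.011 0 0 0 0 -1;0 -0.018 0 0 0 0 -1;0 -0.025 0 0 0 0 -1;0 -0.032 0 0 0 0 -1;0 -0.039 0 0 0 0 -1;0 -0.046 0 0 0 0 -1;0 -0.05 0 0 0 0 -1' | grep -E "pos|force|width"
python3 -m jog '0 -0.004 0 0 0 0 -1;0 -0.011 0 0 0 0 -1;0 -0.018 0 0 0 0 -1;0 -0.025 0 0 0 0 -1;0 -0.032 0 0 0 0 -1;0 -0.039 0 0 0 0 -1;0 -0.046 0 0 0 0 -1;0 -0.05 0 0 0 0 -1' | grep -E "pos|force|width"; python3 -c "
from h import *
s=env.state(); print('tester',Z['R'].T@(s['position'][:2]-Z['o']),'Ftester',Z['R'].T@s['force'][:2])"
```

```text
position: [0.614, 0.1159, 0.0268]
force: [-0.6, 6.2, 4.0]
gripper_width: 0.0236
grasp_force: 25.8
position: [0.618, 0.0661, 0.0268]
force: [0.3, 6.9, 5.1]
gripper_width: 0.024
grasp_force: 25.8
tester [3.90919987e-01 8.54354405e-05] Ftester [ 6.8558352 -0.8090807]
```

```bash
cat > f.py <<'E'
from h import *
s=env.state(); print('t %.2f'%s['time'],'tester',(Z['R'].T@(s['position'][:2]-Z['o'])).round(4),'Ft',(Z['R'].T@s['force'][:2]).round(2),'Fz %.1f w %.4f'%(s['force'][2],s['gripper_width']))
E
python3 -m jog '0 -0.004 0 0 0 0 -1;0 -0.01 0 0 0 0 -1;0 -0.016 0 0 0 0 -1;0 -0.022 0 0 0 0 -1;0 -0.028 0 0 0 0 -1;0 -0.034 0 0 0 0 -1;0 -0.04 0 0 0 0 -1;0 -0.045 0 0 0 0 -1' >/dev/null; python3 f.py
python3 -m jog '0 -0.002 0 0 0 0 -1;0 -0.004 0 0 0 0 -1;0 -0.006 0 0 0 0 -1;0 -0.008 0 0 0 0 -1' >/dev/null; python3 f.py;python3 -m jog '0 -0.001 0 0 0 0 -1;0 -0.002 0 0 0 0 -1' >/dev/null; python3 f.py; python3 -m jog '0 -0.001 0 0 0 0 -1;0 -0.002 0 0 0 0 -1' >/dev/null; python3 f.py
```

```text
t 31.08 tester [0.3463 0.    ] Ft [ 7.55 -0.05] Fz 5.1 w 0.0233
t 31.42 tester [3.385e-01 1.000e-04] Ft [7.13 1.03] Fz 6.2 w 0.0231
t 31.58 tester [3.366e-01 1.000e-04] Ft [ 6.28 -0.11] Fz 5.0 w 0.0237
t 31.75 tester [3.346e-01 1.000e-04] Ft [6.69 0.4 ] Fz 6.1 w 0.0237
```

```bash
echo 'import sys; sys.exit(int((Z["R"].T@s["force"][:2])[0]>8.2))' >> f.py
python3 -m jog '0 -0.001 0 0 0 0 -1;0 -0.002 0 0 0 0 -1' >/dev/null; python3 f.py && python3 -m jog '0 -0.001 0 0 0 0 -1;0 -0.002 0 0 0 0 -1' >/dev/null && python3 f.py && python3 -m jog '0 -0.0005 0 0 0 0 -1;0 -0.001 0 0 0 0 -1' >/dev/null && python3 f.py && python3 -m jog '0 -0.0005 0 0 0 0 -1;0 -0.001 0 0 0 0 -1' >/dev/null && python3 f.py && python3 -m jog '0 -0.0005 0 0 0 0 -1;0 -0.001 0 0 0 0 -1' >/dev/null && python3 f.py && python3 -m jog '0 -0.0005 0 0 0 0 -1;0 -0.001 0 0 0 0 -1' >/dev/null && python3 f.py
```

```text
t 31.92 tester [0.3326 0.    ] Ft [ 6.99 -0.51] Fz 5.3 w 0.0234
t 32.08 tester [3.306e-01 1.000e-04] Ft [ 6.31 -0.19] Fz 5.5 w 0.0235
t 32.25 tester [0.3296 0.    ] Ft [ 5.98 -0.23] Fz 5.4 w 0.0236
t 32.42 tester [3.286e-01 1.000e-04] Ft [7.47 0.4 ] Fz 5.7 w 0.0239
t 32.58 tester [0.3277 0.    ] Ft [6.66 0.52] Fz 5.2 w 0.0241
t 32.75 tester [0.3267 0.    ] Ft [6.43 0.77] Fz 4.9 w 0.0236
```

```bash
s(){ python3 f.py; }
python3 -m jog '0 -0.0003 0 0 0 0 -1;0 -0.0006 0 0 0 0 -1' >/dev/null; s && python3 -m jog '0 -0.0003 0 0 0 0 -1;0 -0.0006 0 0 0 0 -1' >/dev/null && s && python3 -m jog '0 -0.0003 0 0 0 0 -1;0 -0.0006 0 0 0 0 -1' >/dev/null && s && python3 -m jog '0 -0.0003 0 0 0 0 -1;0 -0.0006 0 0 0 0 -1' >/dev/null && s && python3 -m jog '0 -0.0003 0 0 0 0 -1;0 -0.0006 0 0 0 0 -1' >/dev/null && s && python3 -m jog '0 -0.0003 0 0 0 0 -1;0 -0.0006 0 0 0 0 -1' >/dev/null && s && python3 -m jog '0 -0.0003 0 0 0 0 -1;0 -0.0006 0 0 0 0 -1' >/dev/null && s && python3 -m jog '0 -0.0003 0 0 0 0 -1;0 -0.0006 0 0 0 0 -1' >/dev/null && s
```

```text
t 32.92 tester [0.326 0.   ] Ft [6.92 0.68] Fz 5.7 w 0.0238
t 33.08 tester [3.255e-01 1.000e-04] Ft [ 5.99 -0.1 ] Fz 5.1 w 0.0239
t 33.25 tester [0.3248 0.    ] Ft [ 6.51 -0.69] Fz 5.5 w 0.0234
t 33.42 tester [0.3243 0.    ] Ft [ 7.63 -0.41] Fz 6.2 w 0.0236
t 33.58 tester [0.3237 0.    ] Ft [7.65 0.12] Fz 5.1 w 0.0235
t 33.75 tester [3.231e-01 1.000e-04] Ft [7.1  0.32] Fz 5.5 w 0.0236
t 33.92 tester [0.3225 0.    ] Ft [6.74 0.5 ] Fz 5.7 w 0.0239
t 34.08 tester [3.219e-01 1.000e-04] Ft [6.54 0.41] Fz 5.1 w 0.0233
```

```bash
s(){ python3 f.py; }
python3 -m jog '0 -0.0003 0 0 0 0 -1;0 -0.0006 0 0 0 0 -1' >/dev/null; s && python3 -m jog '0 -0.0003 0 0 0 0 -1;0 -0.0006 0 0 0 0 -1' >/dev/null && s && python3 -m jog '0 -0.0003 0 0 0 0 -1;0 -0.0006 0 0 0 0 -1' >/dev/null && s && python3 -m jog '0 -0.0003 0 0 0 0 -1;0 -0.0006 0 0 0 0 -1' >/dev/null && s && python3 -m jog '0 -0.0003 0 0 0 0 -1;0 -0.0006 0 0 0 0 -1' >/dev/null && s && python3 -m jog '0 -0.0003 0 0 0 0 -1;0 -0.0006 0 0 0 0 -1' >/dev/null && s && python3 -m jog '0 -0.0003 0 0 0 0 -1;0 -0.0006 0 0 0 0 -1' >/dev/null && s && python3 -m jog '0 -0.0003 0 0 0 0 -1;0 -0.0006 0 0 0 0 -1' >/dev/null && s
```

```text
t 34.25 tester [0.3213 0.    ] Ft [ 6.49 -0.46] Fz 5.2 w 0.0235
t 34.42 tester [3.207e-01 1.000e-04] Ft [ 7.95 -0.12] Fz 4.7 w 0.0238
t 34.58 tester [0.3201 0.    ] Ft [7.04 0.64] Fz 5.5 w 0.0235
t 34.75 tester [0.3195 0.    ] Ft [7.04 0.81] Fz 5.7 w 0.0234
t 34.92 tester [0.3189 0.    ] Ft [ 7.07 -0.56] Fz 4.8 w 0.0237
t 35.08 tester [0.3183 0.    ] Ft [ 6.54 -0.01] Fz 5.5 w 0.0236
t 35.25 tester [3.177e-01 1.000e-04] Ft [ 6.27 -0.26] Fz 5.9 w 0.0235
t 35.42 tester [0.3171 0.    ] Ft [6.64 0.37] Fz 6.0 w 0.0237
```

```bash
s(){ python3 f.py; }
python3 -m jog '0 -0.0003 0 0 0 0 -1;0 -0.0006 0 0 0 0 -1' >/dev/null; s && python3 -m jog '0 -0.0003 0 0 0 0 -1;0 -0.0006 0 0 0 0 -1' >/dev/null && s && python3 -m jog '0 -0.0003 0 0 0 0 -1;0 -0.0006 0 0 0 0 -1' >/dev/null && s && python3 -m jog '0 -0.0003 0 0 0 0 -1;0 -0.0006 0 0 0 0 -1' >/dev/null && s && python3 -m jog '0 -0.0003 0 0 0 0 -1;0 -0.0006 0 0 0 0 -1' >/dev/null && s && python3 -m jog '0 -0.0003 0 0 0 0 -1;0 -0.0006 0 0 0 0 -1' >/dev/null && s && python3 -m jog '0 -0.0003 0 0 0 0 -1;0 -0.0006 0 0 0 0 -1' >/dev/null && s && python3 -m jog '0 -0.0003 0 0 0 0 -1;0 -0.0006 0 0 0 0 -1' >/dev/null && s
```

```text
t 35.58 tester [3.165e-01 1.000e-04] Ft [7.37 0.14] Fz 6.4 w 0.0237
t 35.75 tester [3.163e-01 1.000e-04] Ft [10.96  0.86] Fz 5.1 w 0.0236
```

```bash
python3 -m jog '0 0 0 0 0 0 -1' >/dev/null; python3 f.py; python3 -m jog '0 0.0002 0 0 0 0 -1;0 0.0002 0 0 0 0 -1' >/dev/null; python3 f.py
```

```text
t 35.83 tester [0.3163 0.    ] Ft [ 9.41 -0.17] Fz 5.7 w 0.0239
t 36.00 tester [0.3163 0.    ] Ft [ 7.1  -0.41] Fz 5.7 w 0.0238
```

```bash
python3 -m jog '0 0 0 0 0 0 -0.6;0 0 0 0 0 0 -0.4;0 0 0 0 0 0 -0.2;0 0 0 0 0 0 0;0 0 0 0 0 0 0.1;0 0 0 0 0 0 0.1;0 0 0 0 0 0 0.1;0 0 0 0 0 0 0.1' 20; python3 f.py
python3 -c "
from h import *
cv2.imwrite('pics/e0.png',env.read_camera('side')[:,:,::-1])"
python3 -m jog '0 0 -0.01 0 0 0 0.1;0 0 -0.025 0 0 0 0.1;0 0 -0.045 0 0 0 0.1;0 0 -0.07 0 0 0 0.1;0 0 -0.1 0 0 0 0.1;0 0.01 -0.13 0 0 0 0.1;0 0.03 -0.16 0 0 0 0.1;0 0.05 -0.18 0 0 0 0.1' >/dev/null; python3 f.py
```

```text
time: 36.67
position: [0.6236, -0.0095, 0.0264]
tcp_rot: [[-0.997, -0.079, -0.001], [-0.079, 0.997, -0.0], [0.001, -0.0, -1.0]]
force: [-0.3, 0.1, -0.7]
gripper_width: 0.0469
grasp_force: 0.0
t 36.67 tester [3.151e-01 3.000e-04] Ft [0.13 0.25] Fz -0.7 w 0.0469
t 37.38 tester [ 3.653e-01 -3.000e-04] Ft [ 0.41 -1.52] Fz 0.4 w 0.0469
```

```bash
python3 -m jog '0.03 0.04 -0.02 0 0 0 0.1;0.06 0.08 -0.04 0 0 0 0.1;0.1 0.12 -0.04 0 0 0 0.1;0.13 0.14 -0.04 0 0 0 0.1;0.16 0.14 -0.04 0 0 0 0.1;0.2 0.14 -0.04 0 0 0 0.1;0.2 0.14 -0.04 0 0 0 0.1;0.2 0.14 -0.04 0 0 0 0.1' >/dev/null; python3 f.py
python3 -c "
from h import *
a=env.read_camera('side')[:,:,::-1];b=env.read_camera('top')[:,:,::-1]
f=lambda i:cv2.convertScaleAbs(i,alpha=1.5)
cv2.imwrite('pics/fin.png',cv2.hconcat([cv2.resize(f(a[105:285,262:362]),(320,576),interpolation=2),cv2.resize(f(b[100:280,230:380]),(480,576),interpolation=2)]))
h=cv2.cvtColor(a,40);m=cv2.inRange(h[140:210,315:365],(5,140,70),(16,255,255)); k=cv2.moments(m,True);print('orange',315+k['m10']/k['m00'],140+k['m01']/k['m00'],k['m00'])
vis=[proj('side',P((.255*np.cos(t),.104,.06+.255*np.sin(t))))[0,1] for t in np.arange(.4,.7,.005)]
print('theta',np.interp(-(140+k['m01']/k['m00']),-np.array(vis),np.arange(.4,.7,.005)))"
```

```text
t 38.05 tester [0.5052 0.2036] Ft [ 0.47 -0.81] Fz 0.1 w 0.0472
orange 338.17105263157896 154.0921052631579 76.0
theta 0.5670377536293405
```

View pics/fin.png

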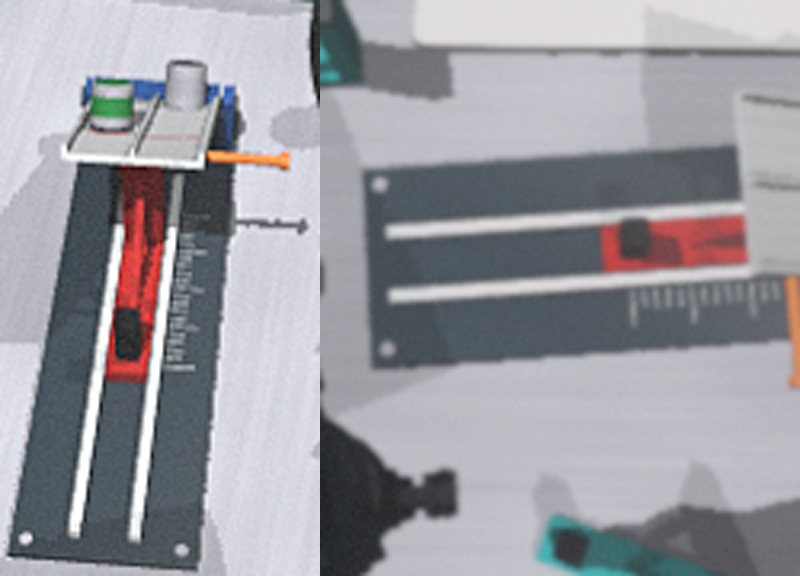

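The final picture shows the plain tin at the foot stop, the green tin still at the start line and the chute unchanged at 0.567 rad. The prop is under the chute and the robot is clear.

```bash
python3 -c "
from station import env
print(env.hand_in())"
```

```text
the job is handed in; nothing more can be done
None
```

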